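# Scan a pigment jar: label to the scanner, lid shut

## Robot

A 6-joint arm with a two-finger parallel gripper is mounted at the origin on the work surface. World frame = base frame: x ahead of the robot, y to its left, z up, the work surface at z = 0. Lengths are in m, angles in rad, forces in N, time in s.
With the tool pointing down it reaches from about 0.4 to 0.825 m from the base axis. Payload 7 kg.
Tool frame: the origin (TCP) lies on the centre line of the jaws, within the pads' length; the fingertips stand 19 mm ahead of it and the grasp point (between the pads) is the TCP; z points along the fingers, y is the line along which they close (so a half turn about z gives the same grasp; the last joint's range is limited). The gripper opens to 88 mm and grips with 3 to 60 N. Pads are 19 mm wide; open, the fingers measure 130 mm over their backs; the gripper's body (78 mm by 193 mm) begins 47 mm behind the grasp point.
Start: joints at [1.515, 0.359, 0.012, 0, -1.224, -0.288], TCP at [0.228, 0.635, 0.246] pointing down, gripper open.
Joint ranges: [-3.07, 3.07], [-1.43, 2.12], [-1.02, 1.25], [-3.03, 1.67], [-3.05, -0], [-3.03, 3.03]. Speed limits (rad/s): [2.39, 2.39, 3.01, 3.14, 3.14, 3.14].

## Interface

Orientations are given as [roll, pitch, yaw] about the fixed x, y, z axes, in that order (R = Rz(yaw) Ry(pitch) Rx(roll)).
In Python, from plant import manip gives the robot as it stands. The module is installed in compiled form; this text tells all that it offers.
- The arm moves only by the shell command python3 -m creep 'ROWS' [FORCE]. ROWS is JSON, a list of rows, each an object with "linear": the shift along the world's x, y, z scaled (see below), a list of three; "turn": the turn, a rotation vector about the world's x, y, z scaled (see below), a list of three; "fingers": the opening, from 0 (shut) to 1 (fully open). A call has 1 to 5 rows; each row shifts and turns the commanded pose from where the row before left it; what a row does not reach is not made up. The controller multiplies each number of a shift by 0.1 m and each number of a turn by pi rad. A row lasts 1/12 s, in which the tool goes at most 41.7 mm and 7.16 degrees, less where a joint would pass 70% of its speed; a pose out of reach is approached as far as the arm can. A call with a number of a shift or a turn outside -1 to 1 is refused whole. A call with a gripper value outside its range is refused whole. The fingers move at their own pace and stop on an object; FORCE is the grip in N (left out, the last holds). Time passes only in rows, so rows that do not move let the fingers close. It gives the time, the measured TCP pose, the force, the opening and the grip force at its end, in the units of the state.
- manip.read_state(): the state, without advancing time (a new reading comes with each control period).
- manip.camera(name): name is "scene" or "top" or "wrist"; returns the picture (400x640x3 uint8, red, green, blue); there is no depth.
- manip.camera_model(name): a dict with "mtx" (3x3 intrinsics, pixels), "rvec" (rotation vector, rad) and "tvec" (3), from world to camera coordinates, as OpenCV has them; the wrist camera has in their place "tool_from_camera" (4x4, takes a point from camera to tool coordinates, whose origin is the TCP and whose axes are the flange's). Camera axes: x right, y down, z forward; pixel columns grow to the right and rows downward; lengths in m; the calibration is good to about 2 mm. A picture is of the moment at which its call begins: read the wrist's pose just before it. camera_model takes no time and is no camera call.
- manip.job_done(): hands the job in; it is judged then, once.
Trained networks look in the newest picture that a camera, given by its name, has taken for a name from the list of things; names that differ only in an ending like _2 or _b are one class to them, and where a whole thing is asked for, a point or a joint stands for the part that bears it (a point fixed in the world has none). Each returns a list of dicts, best first, with "score" (0 to 1); they miss things now and then, are a little off and sometimes report something else, mostly with a low value. They report only what shows in the picture. A call takes as long as a camera call. They do not tell look-alikes from the thing itself.
- manip.find_in(target, camera): "point" ([column, row] as shares, 0 to 1, of the picture: columns of its width, rows of its height, amid what is visible of it).
- manip.trace(target, camera): "mask" (400x640 bool, what is visible of it) and "point" ([column, row] as shares, 0 to 1, of the picture: columns of its width, rows of its height, amid what is visible of it).
- manip.mark_of(target, camera): "point" ([column, row] as shares, 0 to 1, of the picture: columns of its width, rows of its height: a listed point, or the origin of a listed thing).
The state is a dict: "time_s": time; "qpos": joint angles; "qd": joint speeds; "tau": joint torques, N m; "position": TCP position; "orientation": TCP orientation; "ft_force": force on the tool from outside, world axes, zero at the start; "wrist_torque": the same for the moment, N m; "opening": opening from 0.0 (shut) to 1.0 (fully open); "grip_force": force on a finger pad.
Only numpy, scipy, OpenCV 4.12 (cv2) and the standard library are available. Lean on these libraries where they do the work, as an engineer would, in place of code of your own. Each camera call takes 0.05 s, during which the arm holds its last target. There are 200 camera calls.

## Task

Take the jar with the turquoise cap out of the wooden tray and set it down gently, upright on the middle of the white round rest in the scan station, turned so that the blue line on its label squarely faces the dark window of the scanner block. Then shut the station's orange lid fully. Leave the other two jars where they stand.

Things in the scene. Friction and masses are not known exactly. Their poses are not given: they have to be found in the camera images.
- jar_turquoise: The jar to scan, turquoise (blue-green) cap and contents: round glass jar, 52 mm diameter, 65 mm tall, about 0.18 kg; cap 50 mm across, above 51 mm. On one side a white label with a blue upright line; a white seal strip runs from the cap's middle down to it, Origin: centre of the underside; z up; +x points out through the blue line. Starts standing in the tray.
- jar_ochre: Ochre-yellow cap and contents, to be left alone: round glass jar, 52 mm diameter, 65 mm tall, about 0.18 kg; cap 50 mm across, above 51 mm. On one side a white label with a blue upright line; a white seal strip runs from the cap's middle down to it, Origin: centre of the underside; z up; +x points out through the blue line. Starts standing in the tray.
- jar_umber: Dark-brown cap and contents, to be left alone: round glass jar, 52 mm diameter, 65 mm tall, about 0.18 kg; cap 50 mm across, above 51 mm. On one side a white label with a blue upright line; a white seal strip runs from the cap's middle down to it, Origin: centre of the underside; z up; +x points out through the blue line. Starts standing in the tray.
- jar_turquoise_mark (a point): Point on the blue line of the turquoise jar's label: 26 mm from the jar's axis along its +x, 30 mm above its base. The label is 36 mm wide and 32 mm tall, centred 27 mm above the base.
- tray: Fixed walnut tray lined with black velvet, 210 mm (x) by 372 mm (y), rim 32 mm high and 12 mm thick, velvet floor 8 mm above the table. Origin: centre of its underside. The three jars stand on the velvet in a row along y, 108 mm apart, in any order, each up to 20 mm off the row's line in x.
- station: Fixed scan station: light-grey desk-shaped box, open top, orange see-through lid. Origin on the table under the middle of the round rest; +x to the back, front (-x) roughly to the robot. Inside: x -94 to 98 mm, y -109 to 109 mm, dark floor 6 mm above the table. Walls 6 mm thick: front 60 mm high, sides rising to 130 mm at the back; a closed housing, 124 mm high, goes on to x = 162 mm.
- rest (a point): Centre of the top of the white round rest on which the jar is to stand: 72 mm diameter, its top 10 mm above the table and 4 mm above the floor around it. Axes as the station's.
- window (a point): Centre of the scanner block's round dark-red window, 58 mm behind the middle of the rest, 40 mm above the table, looking to the front. The jar faces it when the jar's +x points along the station's +x. The block is dark steel, 64 mm wide, 14 to 70 mm above the table, from x = 62 mm to the back of the box.
- lid (a joint): Angle of the orange acrylic lid (0.30 kg), rad: 0 shut, 1.29 at its open stop; starts between 1.15 and 1.29. Stays where it is left (friction hinge, 0.5 N m: about 3 N at the front edge). At angle q it rises from the hinge to the front at q - 0.329 rad above level (shut: slopes down). Open, it leans over the rest: a gripper pointing straight down cannot reach the rest.
- lid_edge (a point): Middle of the outer (shut: upper) face of the black grip strip on the lid's free front edge, 228 mm from the hinge line and 9 mm outside the plane through it; moves with the lid. Strip 140 mm wide, 22 mm deep, 8 mm thick; the lid is 236 mm wide. Pushing on this face shuts the lid.
- lid_hinge (a point): Middle of the lid's hinge line, which runs along the station's y, 105 mm behind the middle of the rest, 130 mm above the table. Axes as the station's.
Mind the look-alikes: they are no part of the job. There is more than one size of the jar_turquoise; the one meant has the size given above.

How it is judged:
By the outcome, as a careful person would: the job done as asked, in the order asked, and still so for the second after the job is handed in, with the robot touching nothing.
It also fails if it takes over 72 s, if anything falls off the work surface, if the arm or the gripper's body presses on something with over 40 N, if the wrist force passes 120 N, or if a joint passes its speed limit or range.

## Working session

There is one attempt and no reset: what is moved stays moved. The work goes in short steps, Python scripts to look and compute and a shell command to move; the robot and the scene stay as the last step left them, time stands still between calls to the robot, and variables do not carry over. Pictures are saved under pics/ and viewed, at most 10 in all, crops included, and the job is handed in when it is done.

```bash
mkdir -p pics; cat > h.py <<'E'
import numpy as np,cv2
from plant import manip
def ray(cam,px):
    m=manip.camera_model(cam);K=np.array(m["mtx"],float)
    d=np.linalg.inv(K)@np.array([px[0],px[1],1.])
    R=cv2.Rodrigues(np.array(m["rvec"],float))[0];t=np.array(m["tvec"],float).ravel()
    return -R.T@t,R.T@d
def atz(cam,px,z):
    o,d=ray(cam,px);return o+d*(z-o[2])/d[2]
def proj(cam,P):
    m=manip.camera_model(cam)
    return cv2.projectPoints(np.array(P,float).reshape(-1,3),np.array(m["rvec"],float),np.array(m["tvec"],float),np.array(m["mtx"],float),None)[0].reshape(-1,2)
E
python3 - <<'E'
from h import *
np.set_printoptions(precision=4,suppress=True)
for c in("scene","top"):
    im=manip.camera(c);cv2.imwrite(f"pics/{c}0.png",im[:,:,::-1])
    for t in("jar_turquoise","jar_ochre","jar_umber","tray","station","lid_edge","lid_hinge","rest","window","jar_turquoise_mark"):
        try:print(c,t,[(round(r["score"],2),(np.array(r["point"])*[640,400]).round(1)) for r in manip.mark_of(t,c)[:3]])
        except Exception as e:print(c,t,e)
    print(ray(c,(320,200)))
print(manip.read_state())
E
```

```text
scene jar_turquoise [(0.92, array([253.2, 147.9])), (0.88, array([302.5,  95. ])), (0.5, array([309.1, 139.3]))]
scene jar_ochre [(0.79, array([325.3, 166.5]))]
scene jar_umber [(0.65, array([336.8, 200.6]))]
scene tray [(0.75, array([321.1, 173.1]))]
scene station [(0.81, array([370.7, 303.2]))]
scene lid_edge [(0.91, array([370.6, 296.5]))]
scene lid_hinge [(0.81, array([410.3, 295.2]))]
scene rest [(0.64, array([368.9, 299.5]))]
scene window [(0.43, array([370. , 301.3]))]
scene jar_turquoise_mark [(0.79, array([248. , 154.6])), (0.56, array([307.9, 139.3])), (0.55, array([303.9,  97.5]))]
(array([ 0.4147, -0.2375,  1.2905]), array([ 0.0541,  0.284 , -0.9574]))
top jar_turquoise [(0.82, array([251.4, 199.4])), (0.76, array([185.3, 199.8])), (0.68, array([285.9, 191.5]))]
top jar_ochre [(0.78, array([287.3, 192.9]))]
top jar_umber [(0.83, array([320.4, 186.4])), (0.22, array([474.6, 172.3]))]
top tray [(0.71, array([285.4, 199.1])), (0.44, array([458.5, 132.4]))]
top station [(0.63, array([437.8, 183.3]))]
top lid_edge [(0.86, array([473.7, 173.7]))]
top lid_hinge [(0.81, array([459.7, 132.8]))]
top rest [(0.7, array([442.9, 182.6]))]
top window [(0.81, array([446.6, 163.8]))]
top jar_turquoise_mark [(0.85, array([246.5, 278.3])), (0.58, array([250.4, 204.2])), (0.56, array([193.5, 194.1]))]
(array([0.3323, 0.1623, 1.3838]), array([ 0.1257, -0.0123, -0.992 ]))
{'time_s': 1.1, 'qpos': array([ 1.5151,  0.3586,  0.0119, -0.    , -1.2241, -0.2881]), 'qd': array([-0.0002,  0.0001,  0.0011,  0.0004, -0.0007,  0.0005]), 'tau': array([  0.0006, -58.24  ,  29.33  ,   7.0027,   0.0125,  -0.    ]), 'position': array([0.2275, 0.6355, 0.2456]), 'orientation': array([-3.1416,  0.    , -0.3438]), 'ft_force': array([0.2475, 0.3885, 0.3412]), 'wrist_torque': array([0.0065, 0.0229, 0.0052]), 'grip_force': 0.0, 'opening': 1.0003969845382987}
```

```bash
ls -la pics
```

```text
total 764
drwxr-xr-x 2 agent agent   4096 Nov 29 23:36 .
drwxr-xr-x 3 agent agent   4096 Nov 29 23:36 ..
-rw-r--r-- 1 agent agent 392128 Nov 29 23:36 scene0.png
-rw-r--r-- 1 agent agent 380376 Nov 29 23:36 top0.png
```

View pics/scene0.png

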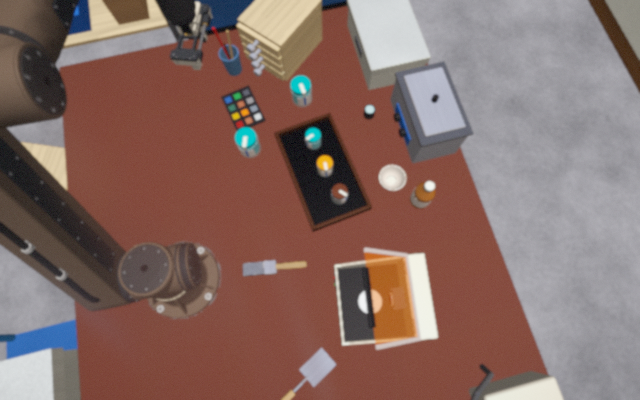

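View pics/top0.png

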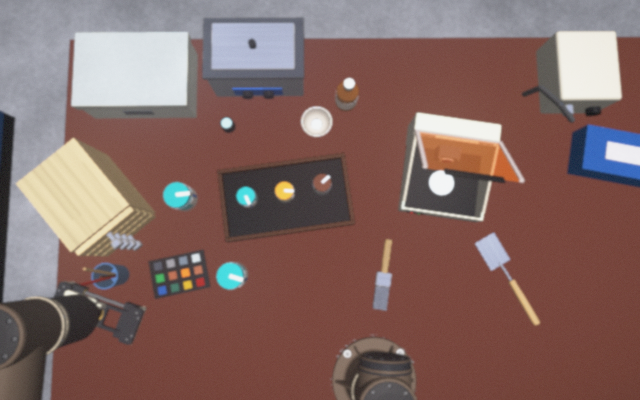

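Top view: the tray's turquoise jar is at about (246,196), ochre (285,190), umber (322,183). The turquoise jars outside the tray are larger look-alikes. The station is around (445,180), with the rest at (441,182). The scene view matches this: the jar is at (313,137) and the rest at (369,301).

```bash
python3 - <<'E'
from h import *
np.set_printoptions(precision=4,suppress=True)
im=cv2.imread("pics/top0.png")
a=cv2.resize(im[160:230,215:345],None,fx=6,fy=6,interpolation=cv2.INTER_CUBIC)[:300,:780]
b=cv2.resize(im[105:225,395:530],None,fx=5,fy=5,interpolation=cv2.INTER_CUBIC)
cv2.imwrite("pics/a.png",b)
cv2.imwrite("pics/a2.png",cv2.resize(im[165:225,225:275],None,fx=10,fy=10,interpolation=cv2.INTER_CUBIC))
hsv=cv2.cvtColor(im,cv2.COLOR_BGR2HSV)
roi=np.zeros(im.shape[:2],bool);roi[180:215,230:262]=1
m=(roi&(hsv[...,2]>110)).astype(np.uint8)
c=max(cv2.findContours(m,0,2)[0],key=cv2.contourArea)
cc,r=cv2.minEnclosingCircle(c);e=cv2.fitEllipse(c)
print("cap",cc,r,e,atz("top",e[0],.073),atz("top",cc,.073))
w=roi&(hsv[...,1]<90)&(hsv[...,2]>140);ys,xs=np.nonzero(w);print("strip",xs.mean(),ys.mean(),xs.min(),xs.max(),ys.min(),ys.max())
roi[:]=0;roi[165:200,425:460]=1
m=(roi&(hsv[...,1]<70)&(hsv[...,2]>140)).astype(np.uint8)
c=max(cv2.findContours(m,0,2)[0],key=cv2.contourArea)
print("rest",cv2.fitEllipse(c),cv2.contourArea(c),atz("top",cv2.fitEllipse(c)[0],.01))
im=cv2.imread("pics/scene0.png");
cv2.imwrite("pics/b.png",cv2.resize(im[235:355,325:445],None,fx=5,fy=5,interpolation=cv2.INTER_CUBIC))
E
```

```text
cap (246.0, 196.0) 10.816754341125488 ((245.70372009277344, 196.11798095703125), (19.172931671142578, 20.744197845458984), 135.7562713623047) [0.5116 0.3518 0.073 ] [0.512 0.351 0.073]
strip 247.52631578947367 200.47368421052633 244 253 195 205
rest ((440.8450927734375, 182.67637634277344), (24.066171646118164, 26.195470809936523), 118.71276092529297) 490.5 [ 0.5534 -0.21    0.01  ]
```

View pics/a.png

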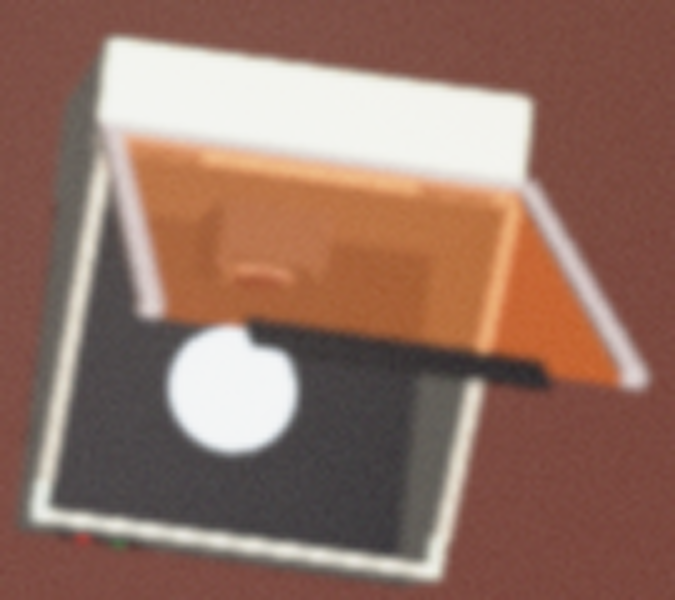

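View pics/a2.png

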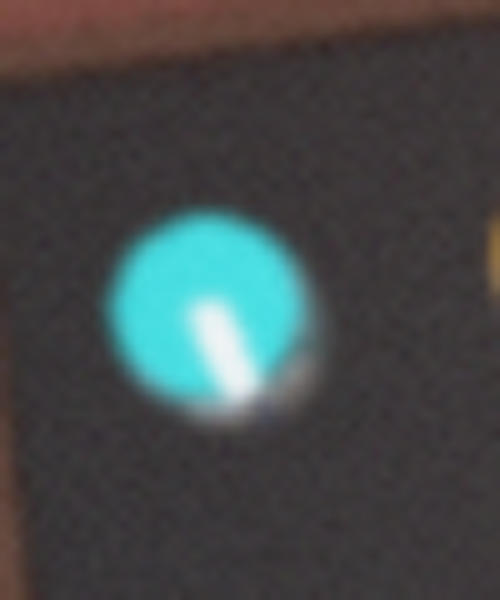

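Top crop of the station: the rest is centred at about crop (232,388) and the front outer corners are at (35,525) and (440,580). The housing's back corners are at (108,38) and (532,98). Jar crop: the strip runs from the cap centre (207,310) to (243,395), so it points back towards the robot.

The strip points away from where it must end up. So I'll grasp vertically, turn the jar and set it on the table, then regrasp tilted for the station.

```bash
R='x'; 
python3 -m creep '[{"linear":[0.26,-0.26,0],"turn":[0,0,-0.033],"fingers":1},{"linear":[0.26,-0.26,0],"turn":[0,0,-0.033],"fingers":1},{"linear":[0.26,-0.26,0],"turn":[0,0,-0.033],"fingers":1},{"linear":[0.26,-0.26,0],"turn":[0,0,-0.033],"fingers":1},{"linear":[0.26,-0.26,0],"turn":[0,0,-0.033],"fingers":1}]' 20 >/dev/null
python3 -m creep '[{"linear":[0.26,-0.26,0],"turn":[0,0,-0.033],"fingers":1},{"linear":[0.26,-0.26,0],"turn":[0,0,-0.033],"fingers":1},{"linear":[0.26,-0.26,0],"turn":[0,0,-0.033],"fingers":1},{"linear":[0.26,-0.26,0],"turn":[0,0,-0.033],"fingers":1},{"linear":[0.26,-0.26,0],"turn":[0,0,-0.033],"fingers":1}]' >/dev/null
python3 -m creep '[{"linear":[0.24,-0.24,0],"turn":[0,0,-0.033],"fingers":1},{"linear":[0,0,0],"turn":[0,0,-0.033],"fingers":1},{"linear":[0,0,0],"turn":[0,0,0],"fingers":1},{"linear":[0,0,0],"turn":[0,0,0],"fingers":1}]'
python3 - <<'E'
from h import *
np.set_printoptions(precision=4,suppress=True)
from scipy.optimize import least_squares
s=manip.read_state();print(s["position"],s["orientation"],s["qpos"])
im=manip.camera("wrist");cv2.imwrite("pics/w1.png",im[:,:,::-1])
m=manip.camera_model("wrist");print(np.array(m["mtx"]),np.array(m["tool_from_camera"]))
# station fit
off=lambda c:(np.array(c)+.5)/5-.5+[395,105]
obs=np.array([off(c) for c in[(35,525),(440,580),(108,38),(532,98),(232,388)]])
def model(p):
    c,s_=np.cos(p[2]),np.sin(p[2]);P=np.array([[-.1,.115,.06],[-.1,-.115,.06],[.162,.115,.124],[.162,-.115,.124],[0,0,.01]])
    return np.c_[p[0]+c*P[:,0]-s_*P[:,1],p[1]+s_*P[:,0]+c*P[:,1],P[:,2]]
r=least_squares(lambda p:(proj("top",model(p))-obs).ravel(),[.55,-.21,-.14]);print("station",r.x,r.fun)
a=atz("top",(245.15,195.5),.073);b=atz("top",(248.8,204),.073);print("jar",a,np.degrees(np.arctan2(*(b-a)[[1,0]])))
E
```

```text
time_s: 2.27
position: [0.5117, 0.3513, 0.2455]
orientation: [3.142, 0.0, -1.586]
ft_force: [0.0, 0.2, -0.9]
opening: 0.997
grip_force: 0.0
[0.5117 0.3513 0.2455] [ 3.1416  0.0002 -1.5856] [ 0.9157  0.2701 -0.1146 -0.0001 -1.186  -0.9304]
[[332.6193   0.     322.373 ]
 [  0.     332.6193 199.5367]
 [  0.       0.       1.    ]] [[-0.0016 -0.9616 -0.2745  0.0739]
 [ 1.     -0.0012 -0.0018 -0.0004]
 [ 0.0014 -0.2745  0.9616 -0.139 ]
 [ 0.      0.      0.      1.    ]]
station [ 0.553  -0.2111 -0.1518] [-0.1512 -0.4719  0.107  -0.116   0.705   0.2081 -0.8497 -0.1873  0.1988
  0.6142]
jar [0.5134 0.3534 0.073 ] -156.83024235315477
```

View pics/w1.png

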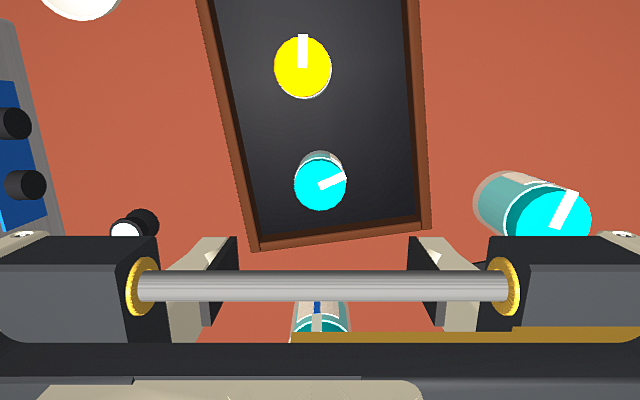

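The wrist view shows the tray's turquoise cap at about (320,184), with its strip running to (345,178). The ochre cap is at (303,68).

```bash
cat >> h.py <<'E'
from scipy.spatial.transform import Rotation as Ro
def wray(px,pos,ori):
    m=manip.camera_model("wrist");T=np.array(m["tool_from_camera"]);R=Ro.from_euler("xyz",ori).as_matrix()
    d=np.linalg.inv(np.array(m["mtx"]))@[px[0],px[1],1.]
    return np.array(pos)+R@T[:3,3],R@T[:3,:3]@d
def watz(px,z,pos,ori):
    o,d=wray(px,pos,ori);return o+d*(z-o[2])/d[2]
E
python3 - <<'E'
from h import *
np.set_printoptions(precision=4,suppress=True)
im=cv2.imread("pics/w1.png");h=cv2.cvtColor(im,cv2.COLOR_BGR2HSV)
pos,ori=[.5117,.3513,.2455],[3.1416,.0002,-1.5856]
roi=np.zeros(im.shape[:2],bool);roi[145:215,285:355]=1
st=roi&(h[...,1]<40)&(h[...,2]>235)
cy=roi&(abs(h[...,0].astype(int)-90)<8)&(h[...,1]>200)&(h[...,2]>230)
m=(st|cy).astype(np.uint8);n,l,S,_=cv2.connectedComponentsWithStats(m);k=1+S[1:,4].argmax()
c=cv2.findContours((l==k).astype(np.uint8),0,2)[0][0]
pts=np.array([watz(p,.073,pos,ori)[:2] for p in c[:,0]])
from scipy.optimize import least_squares
r=least_squares(lambda p:np.hypot(*(pts-p[:2]).T)-p[2],[.51,.35,.025],loss="soft_l1",f_scale=.0007);print("cap",r.x)
ys,xs=np.nonzero(st&(l==k));S=np.array([watz((x,y),.073,pos,ori)[:2] for x,y in zip(xs,ys)])
S=S[np.hypot(*(S-r.x[:2]).T)<.026]
d=S.mean(0)-r.x[:2];v=np.linalg.svd(S-S.mean(0))[2][0];v*=np.sign(v@d);print(len(S),np.degrees(np.arctan2(v[1],v[0])),np.degrees(np.arctan2(d[1],d[0])))
E
```

```text
cap [0.5152 0.3507 0.0252]
321 164.00916651807788 -141.59686809637705
```

```bash
python3 -m creep '[{"linear":[0.028,0.007,-0.35],"turn":[0,0,0],"fingers":1},{"linear":[0,0,-0.35],"turn":[0,0,0],"fingers":1},{"linear":[0,0,-0.35],"turn":[0,0,0],"fingers":1},{"linear":[0,0,-0.35],"turn":[0,0,0],"fingers":1},{"linear":[0,0,-0.3],"turn":[0,0,0],"fingers":1}]' 25
python3 -m creep '[{"linear":[0,0,-0.18],"turn":[0,0,0],"fingers":1},{"linear":[0,0,-0.1],"turn":[0,0,0],"fingers":1},{"linear":[0,0,0],"turn":[0,0,0],"fingers":1},{"linear":[0,0,0],"turn":[0,0,0],"fingers":0.55},{"linear":[0,0,0],"turn":[0,0,0],"fingers":0.55}]'
python3 -m creep '[{"linear":[0,0,0],"turn":[0,0,0],"fingers":0.5},{"linear":[0,0,0],"turn":[0,0,0],"fingers":0.5},{"linear":[0,0,0],"turn":[0,0,0],"fingers":0.5},{"linear":[0,0,0],"turn":[0,0,0],"fingers":0.5}]' 25
```

```text
time_s: 2.73
position: [0.513, 0.3529, 0.0737]
orientation: [3.141, -0.0, -1.583]
ft_force: [1.2, 0.1, 0.5]
opening: 0.997
grip_force: 0.0
time_s: 3.15
position: [0.5149, 0.3534, 0.0492]
orientation: [-3.14, 0.002, -1.586]
ft_force: [0.7, 1.0, 0.9]
opening: 0.906
grip_force: 0.0
time_s: 3.48
position: [0.5146, 0.3524, 0.0483]
orientation: [-3.141, 0.001, -1.588]
ft_force: [-0.0, -0.5, 0.4]
opening: 0.608
grip_force: 0.0
```

```bash
python3 -m creep '[{"linear":[0,0,0],"turn":[0,0,0],"fingers":0.4},{"linear":[0,0,0],"turn":[0,0,0],"fingers":0.4},{"linear":[0,0,0],"turn":[0,0,0],"fingers":0.4},{"linear":[0,0,0],"turn":[0,0,0],"fingers":0.4}]' 25
python3 -m creep '[{"linear":[0,0,0.2],"turn":[0,0,0],"fingers":0.4},{"linear":[0,0,0.3],"turn":[0,0,0],"fingers":0.4},{"linear":[0,0,0.4],"turn":[0,0,0],"fingers":0.4},{"linear":[0,0,0.3],"turn":[0,0,0],"fingers":0.4},{"linear":[0,0,0],"turn":[0,0,0],"fingers":0.4}]'
```

```text
time_s: 3.82
position: [0.5145, 0.3523, 0.0482]
orientation: [-3.141, 0.0, -1.588]
ft_force: [-1.4, -0.4, 5.7]
opening: 0.584
grip_force: 25.0
time_s: 4.23
position: [0.517, 0.3543, 0.1745]
orientation: [-3.134, 0.007, -1.587]
ft_force: [1.1, 0.8, -1.8]
opening: 0.591
grip_force: 25.0
```

```bash
python3 -m creep '[{"linear":[0.075,-0.153,0],"turn":[0,0,0.0377],"fingers":0.4},{"linear":[0.075,-0.153,0],"turn":[0,0,0.0377],"fingers":0.4},{"linear":[0.075,-0.153,0],"turn":[0,0,0.0377],"fingers":0.4},{"linear":[0.075,-0.153,0],"turn":[0,0,0.0377],"fingers":0.4},{"linear":[0.075,-0.153,0],"turn":[0,0,0.0377],"fingers":0.4}]' >/dev/null
python3 -m creep '[{"linear":[0.075,-0.153,0],"turn":[0,0,0.0377],"fingers":0.4},{"linear":[0.075,-0.153,0],"turn":[0,0,0.0377],"fingers":0.4},{"linear":[0.075,-0.153,0],"turn":[0,0,0.0377],"fingers":0.4},{"linear":[0.075,-0.153,0],"turn":[0,0,0.0377],"fingers":0.4},{"linear":[0.075,-0.153,0],"turn":[0,0,0.0377],"fingers":0.4}]' >/dev/null
python3 -m creep '[{"linear":[0.075,-0.153,0],"turn":[0,0,0.0377],"fingers":0.4},{"linear":[0.075,-0.153,0],"turn":[0,0,0.0377],"fingers":0.4},{"linear":[0.075,-0.153,0],"turn":[0,0,0.0377],"fingers":0.4},{"linear":[0.075,-0.153,0],"turn":[0,0,0.0377],"fingers":0.4},{"linear":[0.075,-0.153,0],"turn":[0,0,0.0377],"fingers":0.4}]' >/dev/null
python3 -m creep '[{"linear":[0.075,-0.153,0],"turn":[0,0,0.0377],"fingers":0.4},{"linear":[0.075,-0.153,0],"turn":[0,0,0.0377],"fingers":0.4},{"linear":[0.075,-0.153,0],"turn":[0,0,0.0377],"fingers":0.4},{"linear":[0.075,-0.153,0],"turn":[0,0,0.0377],"fingers":0.4},{"linear":[0.075,-0.153,0],"turn":[0,0,0.0377],"fingers":0.4}]' >/dev/null
python3 -m creep '[{"linear":[0.075,-0.153,0],"turn":[0,0,0.0377],"fingers":0.4},{"linear":[0.075,-0.153,0],"turn":[0,0,0.0377],"fingers":0.4},{"linear":[0,0,0],"turn":[0,0,0],"fingers":0.4},{"linear":[0,0,0],"turn":[0,0,0],"fingers":0.4}]'
```

```text
time_s: 6.23
position: [0.679, 0.0147, 0.1663]
orientation: [-3.14, 0.001, 1.014]
ft_force: [-0.5, 0.6, -2.3]
opening: 0.586
grip_force: 25.0
```

```bash
python3 -m creep '[{"linear":[0,0,-0.35],"turn":[0,0,0],"fingers":0.4},{"linear":[0,0,-0.35],"turn":[0,0,0],"fingers":0.4},{"linear":[0,0,-0.3],"turn":[0,0,0],"fingers":0.4},{"linear":[0,0,-0.15],"turn":[0,0,0],"fingers":0.4},{"linear":[0,0,0],"turn":[0,0,0],"fingers":0.4}]'
python3 -m creep '[{"linear":[0,0,-0.06],"turn":[0,0,0],"fingers":0.4},{"linear":[0,0,-0.04],"turn":[0,0,0],"fingers":0.4},{"linear":[0,0,-0.01],"turn":[0,0,0],"fingers":0.4},{"linear":[0,0,0],"turn":[0,0,0],"fingers":0.4}]'
```

```text
time_s: 6.65
position: [0.6759, 0.0157, 0.0476]
orientation: [-3.136, 0.005, 1.015]
ft_force: [-1.5, -0.5, -2.5]
opening: 0.588
grip_force: 25.0
time_s: 6.98
position: [0.6798, 0.0159, 0.0425]
orientation: [3.141, -0.001, 1.018]
ft_force: [-0.1, 1.1, -1.0]
opening: 0.589
grip_force: 25.0
```

```bash
python3 -m creep '[{"linear":[0,0,-0.02],"turn":[0,0,0],"fingers":0.4},{"linear":[0,0,0],"turn":[0,0,0],"fingers":0.4}]'
python3 -m creep '[{"linear":[0,0,-0.01],"turn":[0,0,0],"fingers":0.4},{"linear":[0,0,0],"turn":[0,0,0],"fingers":0.4}]'
```

```text
time_s: 7.15
position: [0.6799, 0.0158, 0.0403]
orientation: [3.14, -0.001, 1.018]
ft_force: [-0.6, 1.0, -1.6]
opening: 0.589
grip_force: 25.0
time_s: 7.32
position: [0.6799, 0.0158, 0.0402]
orientation: [3.14, -0.001, 1.018]
ft_force: [-1.9, 1.4, 6.6]
opening: 0.59
grip_force: 25.0
```

```bash
python3 -m creep '[{"linear":[0,0,0],"turn":[0,0,0],"fingers":0.9},{"linear":[0,0,0],"turn":[0,0,0],"fingers":0.9},{"linear":[0,0,0],"turn":[0,0,0],"fingers":0.9},{"linear":[0,0,0],"turn":[0,0,0],"fingers":0.9},{"linear":[0,0,0],"turn":[0,0,0],"fingers":0.9}]' | grep open
python3 -m creep '[{"linear":[0,0,0.15],"turn":[0,0,0],"fingers":0.9},{"linear":[0,0,0.35],"turn":[0,0,0],"fingers":0.9},{"linear":[0,0,0.4],"turn":[0,0,0],"fingers":0.9},{"linear":[0,0,0.4],"turn":[0,0,0],"fingers":0.9},{"linear":[-0.1,0,0.2],"turn":[0,0,-0.0372],"fingers":0.9}]' | grep -E "open|posi"
python3 -m creep '[{"linear":[-0.1,0.02,0],"turn":[0,0,-0.0372],"fingers":0.9},{"linear":[-0.1,0.02,0],"turn":[0,0,-0.0372],"fingers":0.9},{"linear":[-0.1,0.02,0],"turn":[0,0,-0.0372],"fingers":0.9},{"linear":[-0.1,0.02,0],"turn":[0,0,-0.0372],"fingers":0.9},{"linear":[-0.1,0.02,0],"turn":[0,0,-0.0372],"fingers":0.9}]' | grep -E "posi|orie"
python3 -m creep '[{"linear":[-0.1,0,0],"turn":[0,0,-0.0372],"fingers":0.9},{"linear":[0,0,0],"turn":[0,0,-0.0372],"fingers":0.9},{"linear":[0,0,0],"turn":[0,0,-0.0372],"fingers":0.9},{"linear":[0,0,0],"turn":[0,0,-0.0376],"fingers":0.9},{"linear":[0,0,0],"turn":[-0.0049,-0.032,0],"fingers":0.9}]' | grep -E "posi|orie"
python3 -m creep '[{"linear":[0,0,0],"turn":[-0.0049,-0.032,0],"fingers":0.9},{"linear":[0,0,0],"turn":[-0.0049,-0.032,0],"fingers":0.9},{"linear":[0,0,0],"turn":[-0.0049,-0.032,0],"fingers":0.9},{"linear":[0,0,0],"turn":[-0.0049,-0.032,0],"fingers":0.9},{"linear":[0,0,0],"turn":[-0.0049,-0.032,0],"fingers":0.9}]' | grep -E "posi|orie"
python3 - <<'E'
from h import *
np.set_printoptions(precision=4,suppress=True)
s=manip.read_state();print(s["position"],s["orientation"],s["qpos"],Ro.from_euler("xyz",s["orientation"]).as_matrix())
im=manip.camera("wrist");cv2.imwrite("pics/w2.png",im[:,:,::-1])
im=manip.camera("top");cv2.imwrite("pics/t2.png",im[:,:,::-1])
print([(r["score"],np.array(r["point"])*[640,400]) for r in manip.mark_of("jar_turquoise","top")])
E
```

```text
opening: 0.876
position: [0.6722, 0.0156, 0.1938]
opening: 0.904
position: [0.6187, 0.0256, 0.1885]
orientation: [-3.142, 0.0, 0.311]
position: [0.612, 0.0256, 0.1881]
orientation: [3.141, -0.1, -0.16]
position: [0.6265, 0.0028, 0.2026]
orientation: [3.111, -0.49, -0.163]
[0.6265 0.0028 0.2026] [ 3.1105 -0.49   -0.1632] [ 0.363   0.0809 -0.8347  0.8585 -0.355   0.267 ] [[ 0.8706 -0.1768  0.4591]
 [-0.1433 -0.9839 -0.107 ]
 [ 0.4706  0.0274 -0.8819]]
[(0.76, array([234.432, 272.52 ])), (0.67, array([183.68, 201.12])), (0.38, array([363.328, 144.32 ]))]
```

View pics/w2.png

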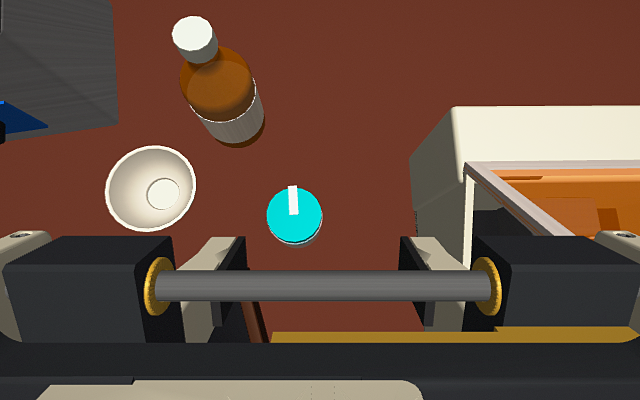

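The wrist view shows the jar upright on the table, its cap at (294,215) and its strip pointing away as wanted. The station is at the right. The camera faces the lid in this tool orientation and the wrist is close to singular, so I'll flip the tool by half a turn.

```bash
python3 -m creep '[{"linear":[0,0,0],"turn":[0,0.031,0],"fingers":0.9},{"linear":[0,0,0],"turn":[0,0.031,0],"fingers":0.9},{"linear":[0,0,0],"turn":[0,0.031,0],"fingers":0.9},{"linear":[0,0,0],"turn":[0,0.031,0],"fingers":0.9},{"linear":[0,0,0],"turn":[0,0.031,0],"fingers":0.9}]' | grep -E "posi|orie"
python3 -m creep '[{"linear":[0,0,0],"turn":[0,0,-0.037],"fingers":0.9},{"linear":[0,0,0],"turn":[0,0,-0.037],"fingers":0.9},{"linear":[0,0,0],"turn":[0,0,-0.037],"fingers":0.9},{"linear":[0,0,0],"turn":[0,0,-0.037],"fingers":0.9},{"linear":[0,0,0],"turn":[0,0,-0.037],"fingers":0.9}]' | grep -E "posi|orie"
python3 -c "
from h import *
s=manip.read_state();print(list(s['position']),list(s['orientation']),list(s['qpos']))"
python3 - <<'E'
from h import *
from scipy.optimize import least_squares
np.set_printoptions(precision=4,suppress=True)
def fit(im,z,atf,roi,c0):
    h=cv2.cvtColor(im,cv2.COLOR_BGR2HSV)
    R=np.zeros(im.shape[:2],bool);R[roi[0]:roi[1],roi[2]:roi[3]]=1
    cy=R&(abs(h[...,0].astype(int)-90)<9)&(h[...,1]>150)&(h[...,2]>170)
    n,l,S,_=cv2.connectedComponentsWithStats(cy.astype(np.uint8));cy=l==1+S[1:,4].argmax()
    hull=cv2.convexHull(cv2.findContours(cy.astype(np.uint8),0,1)[0][0])
    hm=np.zeros(im.shape[:2],np.uint8);cv2.drawContours(hm,[hull],-1,1,-1)
    pts=np.array([atf(p) for p in cv2.findContours(hm,0,1)[0][0][:,0].astype(float)])
    r=least_squares(lambda p:np.hypot(*(pts-p[:2]).T)-p[2],[*c0,.025],loss="soft_l1",f_scale=.0005).x
    w=R&(h[...,1]<70)&(h[...,2]>200);ys,xs=np.nonzero(w)
    S=np.array([atf((x,y)) for x,y in zip(xs,ys)]);k=np.hypot(*(S-r[:2]).T)<.024;S=S[k]
    q=S-r[:2];d=q[np.hypot(*q.T)>.01].mean(0);print("cap",r,"strip az",np.degrees(np.arctan2(d[1],d[0])),len(S))
fit(cv2.imread("pics/w2.png"),.065,lambda p:watz(p,.065,[.6265,.0028,.2026],[3.1105,-.49,-.1632])[:2],(180,250,260,330),(.68,.015))
fit(cv2.imread("pics/w1.png"),.073,lambda p:watz(p,.073,[.5117,.3513,.2455],[3.1416,.0002,-1.5856])[:2],(145,215,285,355),(.51,.35))
fit(cv2.imread("pics/t2.png"),.065,lambda p:atz("top",p,.065)[:2],(130,160,350,380),(.68,.015))
E
```

```text
position: [0.6342, -0.0027, 0.2081]
orientation: [3.036, -0.08, -0.148]
position: [0.6339, -0.0043, 0.2064]
orientation: [3.029, -0.08, -0.736]
[np.float64(0.6339368844038366), np.float64(-0.004252194080503768), np.float64(0.2064337418357814)] [np.float64(3.0293528714591487), np.float64(-0.08013247223521058), np.float64(-0.7361726851691379)] [np.float64(0.3706631864905865), np.float64(0.3321052851336293), np.float64(-0.1818003427517561), np.float64(0.13476288719089402), np.float64(-1.1255360881449403), np.float64(0.3971646374690368)]
cap [0.6803 0.0163 0.0241] strip az -5.939148309846111 232
cap [0.5153 0.3517 0.0245] strip az -157.00141454321627 228
cap [0.6703 0.0026 0.0226] strip az 98.9046294141855 60
```

```bash
cat > kin.py <<'E'
import numpy as np
from scipy.optimize import least_squares
from scipy.spatial.transform import Rotation as Ro
D=[([1.5151,.3586,.0119,0,-1.2241,-.2881],[.2275,.6355,.2456],[-3.1416,0,-.3438]),
([.9157,.2701,-.1146,-.0001,-1.186,-.9304],[.5117,.3513,.2455],[3.1416,.0002,-1.5856]),
([.363,.0809,-.8347,.8585,-.355,.267],[.6265,.0028,.2026],[3.1105,-.49,-.1632]),
([.37066,.3321,-.1818,.13476,-1.12554,.39716],[.63394,-.00425,.20643],[3.02935,-.08013,-.73617])]
rz=lambda a:Ro.from_rotvec([0,0,a]);ry=lambda a:Ro.from_rotvec([0,a,0]);rx=lambda a:Ro.from_rotvec([a,0,0])
def fk(q,k,s=(1,1,1)):
    a1,d1,a2,e,a3,L,lat=k
    A=rz(q[0]);U=A*ry(q[1]);F=A*ry(q[1]-q[2]);W=F*rx(s[0]*q[3])*ry(s[1]*-q[4]) 
    T=W*rx(s[2]*q[5])
    p=A.apply([a1,-lat,d1])+U.apply([0,0,a2])+F.apply([a3,0,e])+W.apply([L,0,0])
    return p,T
def fit():
    best=None
    import itertools
    for s in itertools.product([1,-1],repeat=3):
        # tool frame const from state 0
        def res(k):
            o=[]
            T0=fk(D[0][0],k,s)[1];C=T0.inv()*Ro.from_euler("xyz",D[0][2])
            for q,p,r in D:
                P,T=fk(q,k,s);o+=list((P-p)*5)+list(((T*C).inv()*Ro.from_euler("xyz",r)).as_rotvec()*.5)
            o+=list(1e-4*(np.array(k)-[0,.35,.35,0,.35,.25,.19]))
            return o
        r=least_squares(res,[0,.35,.35,0,.35,.25,.19])
        if best is None or r.cost<best[0]:best=(r.cost,r.x,s,r.fun)
    return best
if __name__=="__main__":
    b=fit();np.set_printoptions(precision=4,suppress=True);print(b)
E
python3 kin.py
```

```text
(np.float64(0.021184808480108563), array([0.3667, 0.1652, 0.3042, 0.0298, 0.1537, 0.1865, 0.1913]), (-1, 1, -1), array([-0.0075, -0.0949, -0.0308,  0.    , -0.    ,  0.    ,  0.0324,
        0.0458, -0.018 ,  0.    , -0.    ,  0.    ,  0.0123, -0.1052,
       -0.0116, -0.    ,  0.    , -0.    ,  0.0249,  0.1151,  0.0605,
       -0.    ,  0.    , -0.    ,  0.    , -0.    , -0.    ,  0.    ,
       -0.    , -0.    ,  0.    ]))
```

```bash
cat > k2.py <<'E'
from kin import *
np.set_printoptions(precision=4,suppress=True)
def rows(q):
    A=rz(q[0]);U=A*ry(q[1]);F=A*ry(q[1]-q[2]);W=F*rx(-q[3])*ry(-q[4]);T=W*rx(-q[5])
    e=np.eye(3)
    return dict(a1=A.apply(e[0]),lat=A.apply(e[1]),d1=e[2],a2=U.apply(e[2]),a2x=U.apply(e[0]),e=F.apply(e[2]),a3=F.apply(e[0]),L=W.apply(e[0]),Tx=T.apply(e[1]),Ty=T.apply(e[2]),bx=e[0],by=e[1]),T
if __name__=="__main__":
  for keys in (["a1","d1","a2","e","a3","L","lat"],["a1","d1","a2","e","a3","L","bx","by"],["a1","d1","a2","e","a3","L","Tx","Ty"],["a1","d1","a2","a3","L","lat","bx","by"]):
    M=np.vstack([np.array([rows(q)[0][k] for k in keys]).T for q,_,_ in D]);b=np.hstack([p for _,p,_ in D])
    lam=1e-4;x0=np.array([{"d1":.35,"a2":.35,"a3":.35,"L":.25}.get(k,0) for k in keys])
    x=x0+np.linalg.solve(M.T@M+lam*np.eye(len(keys)),M.T@(b-M@x0));print(dict(zip(keys,x.round(4))),(M@x-b))
E
python3 k2.py
```

```text
{'a1': np.float64(0.3664), 'd1': np.float64(0.1681), 'a2': np.float64(0.3033), 'e': np.float64(0.029), 'a3': np.float64(0.1547), 'L': np.float64(0.1873), 'lat': np.float64(-0.1912)} [-0.0016 -0.0189 -0.0061  0.0065  0.0093 -0.0036  0.0025 -0.0212 -0.0024
  0.0048  0.023   0.0121]
{'a1': np.float64(-0.0112), 'd1': np.float64(0.7734), 'a2': np.float64(0.6059), 'e': np.float64(-0.2543), 'a3': np.float64(0.5282), 'L': np.float64(0.6751), 'bx': np.float64(0.1753), 'by': np.float64(-0.0345)} [-0.0181 -0.0592  0.0015 -0.0046  0.0462  0.0028  0.0064 -0.0535  0.0056
  0.0163  0.0665 -0.01  ]
{'a1': np.float64(0.2537), 'd1': np.float64(2.8114), 'a2': np.float64(-0.7741), 'e': np.float64(-0.8437), 'a3': np.float64(1.0337), 'L': np.float64(0.666), 'Tx': np.float64(-0.1947), 'Ty': np.float64(0.0598)} [ 0.0131  0.0216  0.0302 -0.0353 -0.0007 -0.0161  0.0014  0.0108  0.0062
 -0.007   0.0031 -0.0205]
{'a1': np.float64(0.5154), 'd1': np.float64(0.3068), 'a2': np.float64(0.0545), 'a3': np.float64(0.1095), 'L': np.float64(0.0819), 'lat': np.float64(-0.2299), 'bx': np.float64(-0.0419), 'by': np.float64(0.0036)} [-0.0044 -0.0082 -0.007   0.0134  0.0129 -0.0093 -0.0009 -0.0147 -0.0006
 -0.0081  0.01    0.0168]
```

```bash
cat > k3.py <<'E'
from k2 import *
def allrows(q):
    r,T=rows(q);A=rz(q[0]);F=A*ry(q[1]-q[2]);F4=F*rx(-q[3]);W=F4*ry(-q[4]);e=np.eye(3)
    r["Wz"]=W.apply(e[2]);r["Wy"]=W.apply(e[1]);r["F4z"]=F4.apply(e[2]);return r,T
def solve(keys,lam=1e-7):
    M=np.vstack([np.array([allrows(q)[0][k] for k in keys]).T for q,_,_ in D]);b=np.hstack([p for _,p,_ in D])
    x0=np.array([{"d1":.35,"a2":.35,"a3":.35,"L":.25}.get(k,0) for k in keys])
    x=x0+np.linalg.solve(M.T@M+lam*np.eye(len(keys)),M.T@(b-M@x0));return x,M@x-b
if __name__=="__main__":
  for ex in (["Wz"],["Wy"],["F4z"],["Wz","Wy"],["Tx","Ty"]):
    keys=["a1","d1","a2","e","a3","L","lat"]+ex;x,r=solve(keys);print(dict(zip(keys,x.round(4).tolist())),abs(r).max())
E
python3 k3.py
```

```text
{'a1': 0.0744, 'd1': 0.1911, 'a2': 0.5381, 'e': 0.0783, 'a3': 0.245, 'L': 0.4408, 'lat': -0.1899, 'Wz': 0.1201} 0.006617922017567834
{'a1': 0.0002, 'd1': 0.1996, 'a2': 0.6011, 'e': -0.0002, 'a3': 0.4637, 'L': 0.3591, 'lat': -0.0001, 'Wy': -0.1917} 3.967949693489681e-05
{'a1': 0.2104, 'd1': 0.1857, 'a2': 0.6446, 'e': -0.1005, 'a3': 0.2089, 'L': 0.5186, 'lat': -0.1909, 'F4z': 0.1415} 0.007246646176874122
{'a1': 0.0001, 'd1': 0.1996, 'a2': 0.6011, 'e': -0.0003, 'a3': 0.4639, 'L': 0.359, 'lat': 0.0001, 'Wz': -0.0001, 'Wy': -0.1919} 3.508402283902701e-05
{'a1': 0.3239, 'd1': 1.2095, 'a2': -0.1272, 'e': -0.31, 'a3': 0.492, 'L': 0.3779, 'lat': -0.1224, 'Tx': -0.0721, 'Ty': 0.0299} 0.014550749671893366
```

```bash
python3 -m creep '[{"linear":[0,0,0],"turn":[0.03,-0.003,-0.02],"fingers":0.9},{"linear":[0,0,0],"turn":[0.012,-0.003,-0.03],"fingers":0.9},{"linear":[0,0,0],"turn":[0,0,-0.037],"fingers":0.9},{"linear":[0,0,0],"turn":[0,0,-0.037],"fingers":0.9},{"linear":[0,0,0],"turn":[0,0,-0.037],"fingers":0.9}]' | grep -E "posi|orie"
python3 -c "
from h import *
s=manip.read_state();print(s['position'].tolist(),s['orientation'].tolist(),s['qpos'].tolist())"
```

```text
position: [0.6343, -0.0043, 0.207]
orientation: [3.134, 0.001, -1.247]
[0.6343275140026271, -0.004269469725326623, 0.20703567780407747] [3.13376789163033, 0.0009935047269473696, -1.2467882151598193] [0.2999594962685486, 0.3228803852878447, -0.1305797483498632, -0.0008921544768784661, -1.1251827399389298, 0.02444018970940537]
```

```bash
cat > ik.py <<'E'
from k3 import *
K=dict(d1=.1996,a2=.6011,a3=.4637,L=.3591,Wy=-.1917)
lo=np.array([-3.07,-1.43,-1.02,-3.03,-3.05,-3.03]);hi=np.array([3.07,2.12,1.25,1.67,0,3.03])
C=rows(D[0][0])[1].inv()*Ro.from_euler("xyz",D[0][2])
def FK(q):
    r,T=allrows(q);return sum(K[k]*r[k] for k in K),T*C
def orient(al,t,flip):
    # tool x horizontally along al (or opposite if flipped), tilted t outward
    z=np.array([np.sin(t)*np.cos(al),np.sin(t)*np.sin(al),-np.cos(t)])
    y=np.array([np.sin(al),-np.cos(al),0])*(-1 if flip else 1)
    return Ro.from_matrix(np.c_[np.cross(y,z),y,z])
def IK(p,R,q0):
    best=None
    for s in range(8):
        q=np.clip(q0 if s==0 else np.random.default_rng(s).uniform(lo,hi),lo+1e-3,hi-1e-3)
        r=least_squares(lambda q:np.r_[(FK(q)[0]-p)*5,(FK(q)[1].inv()*R).as_rotvec()],q,bounds=(lo,hi))
        if best is None or r.cost<best[0]-1e-9:best=(r.cost,r.x)
        if best[0]<1e-8:break
    return best
if __name__=="__main__":
    q0=np.array([.3,.32,-.13,0,-1.12,-1.8])
    for nm,p in(("P",[.6803,.0163,.042]),("Pup",[.62,.03,.14]),("S",[.553,-.211,.052]),("Sup",[.553,-.211,.125]),("Sfr",[.42,-.19,.14])):
        for al in(-.152,.15):
            for t in (20,28,35,45):
                c,q=IK(np.array(p),orient(al,np.radians(t),True),q0);print(nm,al,t,"%.1e"%c,q)
E
python3 ik.py
```

```text
P -0.152 20 6.6e-06 [ 0.0287  0.3902 -0.8464  1.67   -0.0621  2.872 ]
P -0.152 28 3.5e-03 [-0.258   0.4103 -0.6099 -3.03   -0.      1.5513]
P -0.152 35 1.1e-03 [-0.2567  0.4075 -0.5942 -2.8614 -0.058   1.3763]
P -0.152 45 1.0e-19 [-0.3093  0.4413 -0.7115 -2.8361 -0.3772  1.3973]
P 0.15 20 8.8e-27 [ 0.328   0.4155 -0.627   0.3197 -0.1939 -2.0524]
P 0.15 28 2.3e-03 [ 0.3052  0.405  -0.6618  0.1882 -0.0368 -1.8968]
P 0.15 35 3.1e-03 [ 0.2804  0.405  -0.537  -0.4188 -0.     -1.2582]
P 0.15 45 2.9e-21 [ 0.0241  0.3913 -0.383  -1.4032 -0.0902 -0.079 ]
Pup -0.152 20 4.5e-32 [ 0.439   0.1952 -0.7219  0.5034 -0.4061 -2.6017]
Pup -0.152 28 1.2e-04 [ 0.0817  0.1457 -0.9736  1.67   -0.1109  2.833 ]
Pup -0.152 35 4.2e-03 [-0.2596  0.1595 -0.7395 -3.03   -0.      1.5455]
Pup -0.152 45 6.6e-04 [-0.2298  0.1534 -0.6554 -2.5794 -0.05    1.0634]
Pup 0.15 20 6.5e-32 [ 0.4082  0.1952 -0.6275  0.2166 -0.4185 -2.0125]
Pup 0.15 28 2.0e-04 [ 0.2371  0.1457 -0.9339  0.9869 -0.037  -2.6349]
Pup 0.15 35 5.9e-03 [ 0.3412  0.1483 -0.8335  0.3686 -0.0306 -2.099 ]
Pup 0.15 45 4.2e-03 [ 0.2329  0.1543 -0.5674 -0.91
[... 1007 characters left out ...]
5 35 1.9e-30 [-0.223   0.1651 -0.508  -0.5971 -0.3809 -0.6976]
Sup 0.15 45 1.1e-18 [-0.4522  0.1822 -0.4579 -1.0702 -0.4741 -0.0989]
Sfr -0.152 20 5.7e-31 [ 0.0579 -0.0799 -0.919   0.1859 -0.3959 -1.9402]
Sfr -0.152 28 7.7e-04 [ 0.0293 -0.1178 -1.02    0.2455 -0.2075 -1.9726]
Sfr -0.152 35 3.7e-03 [-0.0052 -0.1248 -1.02    0.0279 -0.0779 -1.7195]
Sfr -0.152 45 7.3e-04 [-0.1933 -0.1129 -0.8255 -0.8451 -0.0737 -0.6988]
Sfr 0.15 20 7.0e-21 [-0.0611 -0.0388 -0.7479 -0.1437 -0.5242 -1.2474]
Sfr 0.15 28 2.8e-18 [-0.1238 -0.0674 -0.7615 -0.315  -0.4221 -1.0388]
Sfr 0.15 35 1.2e-24 [-0.2556 -0.0667 -0.7142 -0.5935 -0.4166 -0.6798]
Sfr 0.15 45 4.0e-30 [-0.5954 -0.0179 -0.6425 -1.0584 -0.5827 -0.0146]
```

```bash
cat > scan.py <<'E'
from ik import *
q0=np.array([-.1,.2,-.6,-.3,-.4,-1.2])
print("tilt/al: j5 of S,Sup,Sfr,P,Pup (x = unreachable)")
for al in(-.1,0,.1,.2):
    for t in (24,28,32,36,40):
        o=[]
        for p in([.553,-.211,.058],[.553,-.211,.13],[.42,-.19,.14],[.6803,.0163,.048],[.62,.02,.14]):
            c,q=IK(np.array(p),orient(al,np.radians(t),True),q0);o.append("x    " if c>1e-8 else "%.2f(%.1f)"%(q[4],q[3]))
        print(al,t,*o)
E
python3 scan.py
python3 - <<'E'
from h import *
from scipy.optimize import least_squares
S=np.array([.553,-.2111]);y=-.1518
def W(lx,ly,lz):
    c,s=np.cos(y),np.sin(y);return [S[0]+c*lx-s*ly,S[1]+s*lx+c*ly,lz]
def edge(q,ly,r=228,n=9):
    th=q-.329;return W(.105-r/1e3*np.cos(th)+n/1e3*np.sin(th),ly,.130+r/1e3*np.sin(th)+n/1e3*np.cos(th))
for q in(1.15,1.2,1.25,1.29):
    print(q,edge(q,0),[proj(c,[edge(q,0),edge(q,.07,239),edge(q,-.07,239),edge(q,.118,239,0),edge(q,-.118,239,0)]).round(1).tolist() for c in("top","scene")])
E
```

```text
tilt/al: j5 of S,Sup,Sfr,P,Pup (x = unreachable)
-0.1 24 x     -0.30(0.1) -0.29(0.2) x     -0.23(0.9)
-0.1 28 x     -0.14(0.3) x     x     x    
-0.1 32 x     x     x     x     x    
-0.1 36 x     x     x     x     x    
-0.1 40 -0.10(-1.0) x     x     x     x    
0 24 -0.19(-0.1) -0.37(-0.1) -0.36(0.0) x     -0.22(0.7)
0 28 -0.13(-0.2) -0.27(-0.1) -0.25(0.0) x     x    
0 32 -0.13(-0.5) -0.19(-0.2) -0.14(0.0) x     x    
0 36 -0.17(-0.8) -0.15(-0.3) x     x     x    
0 40 -0.24(-1.1) -0.18(-0.6) -0.14(-0.5) x     x    
0.1 24 -0.30(-0.3) -0.44(-0.2) -0.43(-0.2) x     -0.25(0.5)
0.1 28 -0.26(-0.4) -0.38(-0.3) -0.37(-0.2) x     x    
0.1 32 -0.27(-0.6) -0.33(-0.4) -0.33(-0.4) x     x    
0.1 36 -0.30(-0.9) -0.32(-0.6) -0.35(-0.6) x     x    
0.1 40 -0.36(-1.1) -0.34(-0.8) -0.40(-0.8) x     x    
0.2 24 -0.38(-0.4) -0.51(-0.3) -0.50(-0.3) x     -0.30(0.3)
0.2 28 -0.36(-0.5) -0.47(-0.4) -0.47(-0.4) x     x    
0.2 32 -0.37(-0.7) -0.44(-0.5) -0.47(-0.5) x     x    
0.2 36 -0.40(-0.9) -0.45(-0.7) -0.49(-0.7) x     x    
0.2 40 -0.45(-1.1) -0.47(-0.8) -0.55(-0.9) x     x    
1.15 [np.float
[... 361 characters left out ...]
474.0, 176.6], [444.5, 174.7], [505.3, 183.2], [422.7, 175.2], [524.8, 189.4]], [[366.4, 296.6], [360.0, 266.8], [367.6, 327.9], [354.6, 247.7], [367.0, 350.3]]]
1.25 [np.float64(0.5275167874580061), np.float64(-0.20720165876440463), np.float64(0.31698042391262166)] [[[475.4, 172.1], [445.8, 170.0], [507.0, 178.5], [423.9, 170.6], [526.6, 184.9]], [[370.5, 296.0], [364.3, 266.0], [372.0, 327.5], [358.6, 246.8], [371.4, 350.1]]]
1.29 [np.float64(0.5350114325241017), np.float64(-0.20834816585644278), np.float64(0.3220606512907539)] [[[476.4, 168.5], [446.8, 166.1], [508.2, 174.7], [424.9, 166.8], [528.0, 181.2]], [[373.9, 295.6], [367.8, 265.4], [375.8, 327.2], [362.0, 246.1], [375.1, 349.9]]]
```

```bash
cat > scan2.py <<'E'
from ik import *
q0=np.array([-.1,.2,-.6,-.3,-.4,-1.2])
R=orient(.04,np.radians(28),True);V=orient(.04,0,True)
for x in(.36,.4,.45,.5,.55,.6,.65,.7):
    o=[]
    for y in(-.45,-.2,-.1,-.05,0,.05,.1):
        a=[]
        for z in(.05,.12):
            c,q=IK(np.array([x,y,z]),R,q0);a.append("x" if c>1e-7 else "%.2f"%q[4])
        c,q=IK(np.array([x,y,.04]),V,q0);a.append("x" if c>1e-7 else "v")
        o.append("/".join(a))
    print(x,*o)
E
python3 scan2.py
python3 -c "
from h import *
for p in [(388,240),(374,308),(352,222),(343,155),(480,235),(505,270),(332,95),(331,122),(348,85)]: print(p,atz('top',p,.01).round(3))"
```

```text
0.36 -0.64/-0.73/v -0.22/-0.31/v x/x/v x/x/v x/x/v x/x/v x/x/v
0.4 -0.61/-0.71/v -0.19/-0.28/v x/x/v x/x/v x/x/v x/x/v x/x/v
0.45 -0.59/-0.68/v -0.17/-0.27/v x/x/v x/x/v x/x/v x/x/v x/x/v
0.5 -0.57/-0.66/v -0.16/-0.26/v x/x/v x/x/v x/x/v x/x/v x/x/v
0.55 -0.56/-0.65/v -0.15/-0.27/v x/x/v x/x/v x/x/v x/x/v x/x/v
0.6 -0.56/-0.65/v -0.17/-0.29/v x/x/v x/x/v x/x/v x/x/v x/x/v
0.65 -0.56/-0.66/v -0.19/-0.31/v x/x/v x/x/v x/x/v x/x/v x/x/v
0.7 -0.57/-0.67/v -0.22/-0.34/v x/-0.17/v x/x/v x/x/v x/x/v x/x/v
(388, 240) [ 0.388 -0.05   0.01 ]
(374, 308) [ 0.196 -0.004  0.01 ]
(352, 222) [0.441 0.053 0.01 ]
(343, 155) [0.639 0.076 0.01 ]
(480, 235) [ 0.399 -0.317  0.01 ]
(505, 270) [ 0.297 -0.384  0.01 ]
(332, 95) [0.822 0.105 0.01 ]
(331, 122) [0.739 0.109 0.01 ]
(348, 85) [0.853 0.057 0.01 ]
```

```bash
python3 -m creep '[{"linear":[0.05,0.02,0],"turn":[0,0,-0.0364],"fingers":0.9},{"linear":[0.05,0.02,0],"turn":[0,0,-0.0364],"fingers":0.9},{"linear":[0.05,0.02,0],"turn":[0,0,-0.0364],"fingers":0.9},{"linear":[0.05,0.02,0],"turn":[0,0,-0.0364],"fingers":0.9},{"linear":[0.05,0.02,0],"turn":[0,0,-0.0364],"fingers":0.9}]' >/dev/null
python3 -m creep '[{"linear":[0.05,0.02,0],"turn":[0,0,-0.0364],"fingers":0.9},{"linear":[0.05,0.02,0],"turn":[0,0,-0.0364],"fingers":0.9},{"linear":[0.05,0.02,0],"turn":[0,0,-0.0364],"fingers":0.9},{"linear":[0.05,0.02,0],"turn":[0,0,-0.0364],"fingers":0.9},{"linear":[0.01,0.02,0],"turn":[0,0,-0.0364],"fingers":0.9}]' >/dev/null
python3 -m creep '[{"linear":[0,0,0],"turn":[0,0,-0.0364],"fingers":0.9},{"linear":[0,0,0],"turn":[0,0,-0.0364],"fingers":0.9},{"linear":[0,0,0],"turn":[0,0,-0.0364],"fingers":0.9},{"linear":[0,0,0],"turn":[0,0,-0.0364],"fingers":0.9},{"linear":[0,0,0],"turn":[0,0,-0.0364],"fingers":0.9}]' >/dev/null
python3 -m creep '[{"linear":[0,0,0],"turn":[0,0,-0.0364],"fingers":0.9},{"linear":[0,0,0],"turn":[0,0,0],"fingers":0.9},{"linear":[0,0,0],"turn":[0,0,0],"fingers":0.9}]'
```

```text
time_s: 12.3
position: [0.6805, 0.0149, 0.2072]
orientation: [3.129, -0.008, -3.067]
ft_force: [0.4, 0.0, -0.3]
opening: 0.901
grip_force: 0.0
```

```bash
python3 -m creep '[{"linear":[0,0.014,-0.35],"turn":[-0.004,-0.0025,-0.002],"fingers":0.9},{"linear":[0,0,-0.35],"turn":[0,0,0],"fingers":0.9},{"linear":[0,0,-0.35],"turn":[0,0,0],"fingers":0.9},{"linear":[0,0,-0.35],"turn":[0,0,0],"fingers":0.9},{"linear":[0,0,-0.22],"turn":[0,0,0],"fingers":0.9}]' >/dev/null
python3 -m creep '[{"linear":[0,0,-0.04],"turn":[0,0,0],"fingers":0.9},{"linear":[0,0,0],"turn":[0,0,0],"fingers":0.9},{"linear":[0,0,0],"turn":[0,0,0],"fingers":0.4},{"linear":[0,0,0],"turn":[0,0,0],"fingers":0.4},{"linear":[0,0,0],"turn":[0,0,0],"fingers":0.4}]' 25
python3 -m creep '[{"linear":[0,0,0],"turn":[0,0,0],"fingers":0.4},{"linear":[0,0,0],"turn":[0,0,0],"fingers":0.4},{"linear":[0,0,0],"turn":[0,0,0],"fingers":0.4},{"linear":[0,0,0],"turn":[0,0,0],"fingers":0.4},{"linear":[0,0,0],"turn":[0,0,0],"fingers":0.4}]'
```

```text
time_s: 13.13
position: [0.6819, 0.0142, 0.0442]
orientation: [-3.138, 0.003, -3.078]
ft_force: [-0.0, 0.1, 0.8]
opening: 0.73
grip_force: 0.0
time_s: 13.55
position: [0.6815, 0.0142, 0.0435]
orientation: [-3.137, 0.002, -3.079]
ft_force: [-1.9, 2.5, 6.7]
opening: 0.587
grip_force: 25.0
```

```bash
python3 -m creep '[{"linear":[0,0,0.2],"turn":[0,0,0],"fingers":0.4},{"linear":[0,0,0.35],"turn":[0,0,0],"fingers":0.4},{"linear":[0,0,0.35],"turn":[0,0,0],"fingers":0.4},{"linear":[-0.2,0,0.1],"turn":[0,0,-0.0072],"fingers":0.4},{"linear":[-0.35,0,0],"turn":[0,0,0],"fingers":0.4}]' >/dev/null
python3 -m creep '[{"linear":[-0.36,0,0],"turn":[0,0,0],"fingers":0.4},{"linear":[-0.36,0,0],"turn":[0,0,0],"fingers":0.4},{"linear":[-0.36,0,0],"turn":[0,0,0],"fingers":0.4},{"linear":[-0.36,0,0],"turn":[0,0,0],"fingers":0.4},{"linear":[-0.36,0,0],"turn":[0,0,0],"fingers":0.4}]'
python3 -m creep '[{"linear":[-0.36,-0.1,0],"turn":[0,0,0],"fingers":0.4},{"linear":[-0.36,-0.3,0],"turn":[0,0,0],"fingers":0.4},{"linear":[0,-0.38,0],"turn":[0,0,0],"fingers":0.4},{"linear":[0,-0.38,0],"turn":[0,0,0],"fingers":0.4},{"linear":[0,-0.38,0],"turn":[0,0,0],"fingers":0.4}]' >/dev/null
python3 -m creep '[{"linear":[0,-0.38,0],"turn":[0,0,0],"fingers":0.4},{"linear":[0,-0.22,0],"turn":[0,0,0],"fingers":0.4},{"linear":[0,0,0],"turn":[0,0,0],"fingers":0.4},{"linear":[0,0,0],"turn":[0,0,0],"fingers":0.4}]'
```

```text
time_s: 14.38
position: [0.4436, 0.0132, 0.1416]
orientation: [-3.137, -0.001, -3.102]
ft_force: [-0.2, 1.5, -1.3]
opening: 0.588
grip_force: 25.0
time_s: 15.13
position: [0.3768, -0.198, 0.1417]
orientation: [-3.137, -0.001, -3.105]
ft_force: [-0.4, -0.6, -2.6]
opening: 0.588
grip_force: 25.0
```

```bash
python3 -m creep '[{"linear":[0,0,-0.3],"turn":[0,0,0],"fingers":0.4},{"linear":[0,0,-0.35],"turn":[0,0,0],"fingers":0.4},{"linear":[0,0,-0.2],"turn":[0,0,0],"fingers":0.4},{"linear":[0,0,-0.09],"turn":[0,0,0],"fingers":0.4},{"linear":[0,0,0],"turn":[0,0,0],"fingers":0.4}]'
python3 -m creep '[{"linear":[0,0,-0.02],"turn":[0,0,0],"fingers":0.4},{"linear":[0,0,-0.02],"turn":[0,0,0],"fingers":0.4},{"linear":[0,0,0],"turn":[0,0,0],"fingers":0.4}]'
```

```text
time_s: 15.55
position: [0.3759, -0.196, 0.0461]
orientation: [-3.137, -0.005, -3.101]
ft_force: [0.2, -0.7, -1.8]
opening: 0.591
grip_force: 25.0
time_s: 15.8
position: [0.3783, -0.1967, 0.0446]
orientation: [-3.136, 0.001, -3.101]
ft_force: [0.0, -0.4, -1.5]
opening: 0.59
grip_force: 25.0
```

```bash
python3 -m creep '[{"linear":[0,0,-0.01],"turn":[0,0,0],"fingers":0.4},{"linear":[0,0,0],"turn":[0,0,0],"fingers":0.4}]'|grep -E "posi|ft"
python3 -m creep '[{"linear":[0,0,-0.01],"turn":[0,0,0],"fingers":0.4},{"linear":[0,0,0],"turn":[0,0,0],"fingers":0.4}]'|grep -E "posi|ft"
```

```text
position: [0.3781, -0.1969, 0.0435]
ft_force: [0.4, 0.4, -2.2]
position: [0.3781, -0.197, 0.0433]
ft_force: [-5.0, 4.3, 17.6]
```

```bash
python3 -m creep '[{"linear":[0,0,0],"turn":[0,0,0],"fingers":0.9},{"linear":[0,0,0],"turn":[0,0,0],"fingers":0.9},{"linear":[0,0,0],"turn":[0,0,0],"fingers":0.9},{"linear":[0,0,0],"turn":[0,0,0],"fingers":0.9},{"linear":[0,0,0],"turn":[0,0,0],"fingers":0.9}]'|grep -E "opening|ft"
python3 -m creep '[{"linear":[0,0,0.2],"turn":[0,0,0],"fingers":0.9},{"linear":[0,0,0.35],"turn":[0,0,0],"fingers":0.9},{"linear":[0,0,0.38],"turn":[0,0,0],"fingers":0.9},{"linear":[0,0,0.37],"turn":[0,0,0],"fingers":0.9},{"linear":[0,0,0],"turn":[0,0,0],"fingers":0.9}]'
python3 - <<'E'
from ik import *
from plant import manip
q=np.array(manip.read_state()["qpos"]);print(q)
for t,p in((0,[.378,-.197,.17]),(28,[.325,-.199,.145]),(28,[.351,-.198,.097]),(28,[.377,-.197,.049]),(28,[.377,-.197,.125]),(28,[.47,-.21,.125]),(28,[.553,-.211,.06])):
    c,q=IK(np.array(p),orient(.04,np.radians(t),True),q);print(t,p,c<1e-8,q)
import cv2
im=manip.camera("wrist");cv2.imwrite("pics/w3.png",im[:,:,::-1])
im=manip.camera("scene");cv2.imwrite("pics/s3.png",im[:,:,::-1])
E
```

```text
ft_force: [0.5, 0.4, -1.1]
opening: 0.874
time_s: 16.97
position: [0.3814, -0.1978, 0.1787]
orientation: [-3.134, 0.01, -3.1]
ft_force: [1.4, 0.7, 1.0]
opening: 0.898
grip_force: 0.0
[-0.0088 -0.0045 -0.6105  0.0088 -0.9542 -1.5256]
0 [0.378, -0.197, 0.17] True [-0.014   0.0081 -0.6176  0.     -0.9451 -1.5168]
28 [0.325, -0.199, 0.145] True [-0.0997 -0.278  -0.957  -0.164  -0.4121 -1.2967]
28 [0.351, -0.198, 0.097] True [-0.1074 -0.1049 -0.9529 -0.2844 -0.2482 -1.1644]
28 [0.377, -0.197, 0.049] True [-0.1871  0.078  -0.8482 -0.5699 -0.1971 -0.8085]
28 [0.377, -0.197, 0.125] True [-0.0696 -0.1335 -0.9245 -0.1758 -0.2979 -1.3057]
28 [0.47, -0.21, 0.125] True [-0.0944  0.0389 -0.7519 -0.2134 -0.3016 -1.2479]
28 [0.553, -0.211, 0.06] True [-0.0913  0.2738 -0.6269 -0.3231 -0.1948 -1.1373]
```

View pics/w3.png

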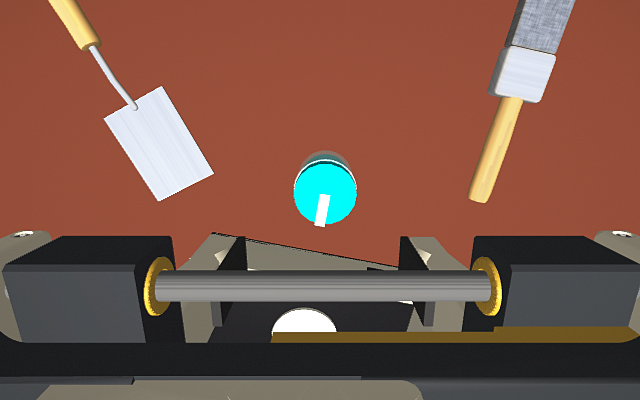

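The wrist view shows the jar upright in front of the station, its cap at (325,194) and its strip pointing to (321,226). The station's front wall runs from (212,233) to (400,268), and the rest is partly visible at (305,322).

```bash
python3 - <<'E'
from h import *
from scipy.optimize import least_squares
np.set_printoptions(precision=4,suppress=True)
s=manip.read_state();pos,ori=s["position"],s["orientation"];print(pos,ori)
im=cv2.imread("pics/w3.png");h=cv2.cvtColor(im,cv2.COLOR_BGR2HSV)
R=np.zeros(im.shape[:2],bool);R[155:232,285:365]=1
cy=R&(abs(h[...,0].astype(int)-90)<6)&(h[...,1]>215)&(h[...,2]>240)
w=R&(h[...,1]<40)&(h[...,2]>245);w[:185]=0
m=(cy|w).astype(np.uint8);n,l,S,_=cv2.connectedComponentsWithStats(m);m=(l==1+S[1:,4].argmax()).astype(np.uint8)
hull=cv2.convexHull(cv2.findContours(m,0,1)[0][0])[:,0].astype(float)
pts=np.array([watz(p,.065,pos,ori)[:2] for p in hull])
r=least_squares(lambda p:np.hypot(*(pts-p[:2]).T)-p[2],[.378,-.197,.025],loss="soft_l1",f_scale=.0005).x
ys,xs=np.nonzero(w);Sx=np.array([watz((x,y),.065,pos,ori)[:2] for x,y in zip(xs,ys)]);k=np.hypot(*(Sx-r[:2]).T)<.0245;Sx=Sx[k]
v=np.linalg.svd(Sx-Sx.mean(0))[2][0];v*=np.sign(v[0])
q=Sx-r[:2];d=q[np.hypot(*q.T)>.01].mean(0)
print("cap",r,"az svd",np.degrees(np.arctan2(v[1],v[0])),"az mean",np.degrees(np.arctan2(d[1],d[0])),len(Sx))
# station front outer-top edge : red->grey transition per column
e=[]
for x in range(250,396,4):
    col=h[225:300,x];g=np.nonzero(col[:,1]<80)[0]
    if len(g):e.append((x,225+g[0]-.5))
E=np.array([watz(p,.06,pos,ori)[:2] for p in e]);print(np.array(e)[::6].tolist())
v=np.linalg.svd(E-np.median(E,0))[2][0];print("front edge az(-90)",np.degrees(np.arctan2(v[1],v[0])),E[0],E[-1])
w=(h[...,1]<30)&(h[...,2]>245);w[:308]=0;w[332:]=0;w[:,:265]=0;w[:,345:]=0
n,l,S,_=cv2.connectedComponentsWithStats(w.astype(np.uint8));c=cv2.findContours((l==1+S[1:,4].argmax()).astype(np.uint8),0,1)[0][0][:,0]
c=c[(c[:,1]<330)];P=np.array([watz(p,.01,pos,ori)[:2] for p in c.astype(float)])
print("rest",least_squares(lambda p:np.hypot(*(P-p[:2]).T)-.036,[.553,-.211],loss="soft_l1",f_scale=.001).x)
E
```

```text
[ 0.3786 -0.1969  0.1735] [-3.1364  0.0039 -3.1018]
cap [ 0.3723 -0.196   0.024 ] az svd -5.087835318886471 az mean -8.200374980527847 309
[[250.0, 239.5], [274.0, 243.5], [298.0, 247.5], [322.0, 224.5], [346.0, 257.5], [370.0, 261.5], [394.0, 266.5]]
front edge az(-90) 80.27352262852145 [ 0.4142 -0.2555] [ 0.4338 -0.1354]
rest [ 0.5492 -0.2111]
```

```bash
python3 -m creep '[{"linear":[-0.11,-0.004,-0.05],"turn":[0.0012,-0.0311,0],"fingers":0.9},{"linear":[-0.11,-0.004,-0.05],"turn":[0.0012,-0.0311,0],"fingers":0.9},{"linear":[-0.11,-0.004,-0.05],"turn":[0.0012,-0.0311,0],"fingers":0.9},{"linear":[-0.11,-0.004,-0.05],"turn":[0.0012,-0.0311,0],"fingers":0.9},{"linear":[-0.11,-0.004,-0.05],"turn":[0.0012,-0.0311,0],"fingers":0.9}]'|grep -E "posi|ori"
python3 -m creep '[{"linear":[0,0,0],"turn":[0,0,0],"fingers":0.9},{"linear":[0,0,0],"turn":[0,0,0],"fingers":0.9},{"linear":[0,0,0],"turn":[0,0,0],"fingers":0.9}]'|grep -E "posi|ori"
cat > corr.py <<'E'
import sys
from ik import *
from plant import manip
np.set_printoptions(precision=4,suppress=True)
s=manip.read_state();R=Ro.from_euler("xyz",s["orientation"]);t=float(sys.argv[1]);al=float(sys.argv[2]) if len(sys.argv)>2 else .04
print("pos",s["position"],"turn units",(orient(al,np.radians(t),True)*R.inv()).as_rotvec()/np.pi,"q",np.array(s["qpos"]))
E
python3 corr.py 28
```

```text
position: [0.3207, -0.1989, 0.1454]
orientation: [-3.135, 0.491, -3.101]
position: [0.3225, -0.1991, 0.1467]
orientation: [-3.136, 0.487, -3.102]
pos [ 0.3225 -0.1991  0.1467] turn units [ 0.0017 -0.0003  0.0009] q [-0.0832 -0.2936 -0.9733 -0.1302 -0.4093 -1.3425]
```

```bash
python3 -m creep '[{"linear":[0.089,0.003,-0.163],"turn":[0.0017,-0.0003,0.0009],"fingers":0.9},{"linear":[0.089,0.003,-0.163],"turn":[0,0,0],"fingers":0.9},{"linear":[0.089,0.003,-0.163],"turn":[0,0,0],"fingers":0.9},{"linear":[0.089,0.003,-0.163],"turn":[0,0,0],"fingers":0.9},{"linear":[0.089,0.003,-0.163],"turn":[0,0,0],"fingers":0.9}]'
python3 -m creep '[{"linear":[0.089,0.003,-0.163],"turn":[0,0,0],"fingers":0.9},{"linear":[0,0,0],"turn":[0,0,0],"fingers":0.9},{"linear":[0,0,0],"turn":[0,0,0],"fingers":0.9}]'
python3 corr.py 28
```

```text
time_s: 18.15
position: [0.3682, -0.1972, 0.064]
orientation: [3.142, 0.488, -3.1]
ft_force: [0.5, -0.2, -0.3]
opening: 0.901
grip_force: 0.0
time_s: 18.4
position: [0.3765, -0.1976, 0.0479]
orientation: [3.14, 0.486, -3.104]
ft_force: [0.5, -0.6, 0.0]
opening: 0.899
grip_force: 0.0
pos [ 0.3765 -0.1976  0.0479] turn units [-0.0005 -0.0009  0.0004] q [-0.1906  0.081  -0.846  -0.5715 -0.2004 -0.8055]
```

```bash
python3 -m creep '[{"linear":[0,0,0],"turn":[0,0,0],"fingers":0.4},{"linear":[0,0,0],"turn":[0,0,0],"fingers":0.4},{"linear":[0,0,0],"turn":[0,0,0],"fingers":0.4},{"linear":[0,0,0],"turn":[0,0,0],"fingers":0.4},{"linear":[0,0,0],"turn":[0,0,0],"fingers":0.4}]' 25 >/dev/null
python3 -m creep '[{"linear":[0,0,0],"turn":[0,0,0],"fingers":0.4},{"linear":[0,0,0],"turn":[0,0,0],"fingers":0.4},{"linear":[0,0,0],"turn":[0,0,0],"fingers":0.4},{"linear":[0,0,0],"turn":[0,0,0],"fingers":0.4}]'
python3 corr.py 28
python3 -m creep '[{"linear":[0,0,0.1],"turn":[0,0,0],"fingers":0.4},{"linear":[0,0,0.2],"turn":[0,0,0],"fingers":0.4},{"linear":[0,0,0.2],"turn":[0,0,0],"fingers":0.4},{"linear":[0,0,0.2],"turn":[0,0,0],"fingers":0.4},{"linear":[0,0,0.1],"turn":[0,0,0],"fingers":0.4}]'
python3 -m creep '[{"linear":[0,0,0],"turn":[0,0,0],"fingers":0.4},{"linear":[0,0,0],"turn":[0,0,0],"fingers":0.4}]'
python3 corr.py 28
```

```text
time_s: 19.15
position: [0.3762, -0.1971, 0.0499]
orientation: [3.142, 0.491, -3.101]
ft_force: [-3.6, 2.4, 9.9]
opening: 0.586
grip_force: 25.0
pos [ 0.3762 -0.1971  0.0499] turn units [-0.      0.0008 -0.0001] q [-0.1906  0.0741 -0.8476 -0.5739 -0.2004 -0.8016]
time_s: 19.57
position: [0.3757, -0.197, 0.131]
orientation: [-3.141, 0.491, -3.1]
ft_force: [0.6, 0.5, -2.9]
opening: 0.586
grip_force: 25.0
time_s: 19.73
position: [0.3759, -0.1969, 0.1295]
orientation: [3.141, 0.492, -3.101]
ft_force: [0.5, 0.1, -3.2]
opening: 0.589
grip_force: 25.0
pos [ 0.3759 -0.1969  0.1295] turn units [-0.0002  0.0009 -0.0001] q [-0.0697 -0.1465 -0.9221 -0.1716 -0.3106 -1.3102]
```

```bash
python3 - <<'E'
from h import *
np.set_printoptions(precision=4,suppress=True)
T=[]
for c in("top","scene"):
    im=cv2.cvtColor(manip.camera(c),cv2.COLOR_RGB2BGR);cv2.imwrite(f"pics/{c}4.png",im)
    u,v=proj(c,[[.376,-.197,.1446]])[0].astype(int);print(c,u,v)
    T.append(cv2.resize(im[v-40:v+40,u-40:u+40],(400,400),interpolation=cv2.INTER_CUBIC))
cv2.imwrite("pics/v4.png",np.hstack(T))
E
```

```text
top 452 241
scene 309 310
```

View pics/v4.png

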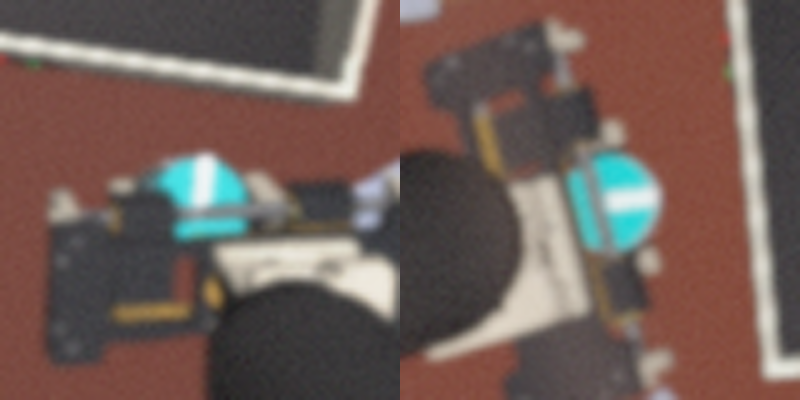

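Both crops show the cap upright between the fingers and close to its expected position, with the strip aligned to the station's depth axis. I'll move it in now.

```bash
python3 -m creep '[{"linear":[0.2,-0.018,0],"turn":[0,0,0],"fingers":0.4},{"linear":[0.25,-0.018,0],"turn":[0,0,0],"fingers":0.4},{"linear":[0.28,-0.018,0],"turn":[0,0,0],"fingers":0.4},{"linear":[0.25,-0.018,0],"turn":[0,0,0],"fingers":0.4},{"linear":[0.23,-0.018,0],"turn":[0,0,0],"fingers":0.4}]'
python3 -m creep '[{"linear":[0.11,-0.01,-0.1],"turn":[0,0,0],"fingers":0.4},{"linear":[0.11,-0.01,-0.12],"turn":[0,0,0],"fingers":0.4},{"linear":[0.11,-0.01,-0.12],"turn":[0,0,0],"fingers":0.4}]'
python3 -m creep '[{"linear":[0.11,-0.01,-0.12],"turn":[0,0,0],"fingers":0.4},{"linear":[0.11,-0.01,-0.1],"turn":[0,0,0],"fingers":0.4},{"linear":[0,0,0],"turn":[0,0,0],"fingers":0.4},{"linear":[0,0,0],"turn":[0,0,0],"fingers":0.4}]'
python3 corr.py 28.2
```

```text
time_s: 20.25
position: [0.4981, -0.2064, 0.1273]
orientation: [3.141, 0.487, -3.102]
ft_force: [0.3, -0.4, -2.1]
opening: 0.585
grip_force: 25.0
time_s: 20.5
position: [0.5301, -0.2094, 0.0927]
orientation: [3.141, 0.487, -3.102]
ft_force: [0.5, 0.3, -1.8]
opening: 0.591
grip_force: 25.0
time_s: 20.83
position: [0.5512, -0.2113, 0.0707]
orientation: [3.14, 0.486, -3.103]
ft_force: [-0.4, -0.1, -1.9]
opening: 0.589
grip_force: 25.0
pos [ 0.5512 -0.2113  0.0707] turn units [-0.0002 -0.0021  0.0002] q [-0.0874  0.2517 -0.633  -0.2881 -0.2124 -1.1771]
```

```bash
python3 -m creep '[{"linear":[0.005,0,-0.04],"turn":[0,-0.0016,0],"fingers":0.4},{"linear":[0,0,-0.03],"turn":[0,0,0],"fingers":0.4},{"linear":[0,0,-0.01],"turn":[0,0,0],"fingers":0.4},{"linear":[0,0,0],"turn":[0,0,0],"fingers":0.4},{"linear":[0,0,0],"turn":[0,0,0],"fingers":0.4}]'
python3 - <<'E'
from h import *
T=[]
for c in("top","scene"):
    im=cv2.cvtColor(manip.camera(c),cv2.COLOR_RGB2BGR);cv2.imwrite(f"pics/{c}5.png",im)
    u,v=proj(c,[[.552,-.211,.077]])[0];print(c,u,v,proj(c,[[.553,-.211,.01],[.552+.0257,-.211,.077],[.552,-.211+.026,.077]]).round(1).tolist());u,v=int(u),int(v)
    T.append(cv2.resize(im[v-40:v+40,u-40:u+40],(400,400),interpolation=cv2.INTER_CUBIC))
cv2.imwrite("pics/v5.png",np.hstack(T))
E
```

```text
time_s: 21.25
position: [0.5524, -0.2112, 0.0655]
orientation: [-3.142, 0.495, -3.102]
ft_force: [-0.6, -0.6, -2.6]
opening: 0.589
grip_force: 25.0
top 447.5084573184011 179.27621544725338 [[441.2, 182.8], [447.1, 170.2], [438.2, 179.4]]
scene 370.49177889437203 300.1451498934524 [[368.6, 301.2], [378.9, 297.9], [368.0, 291.3]]
```

View pics/v5.png

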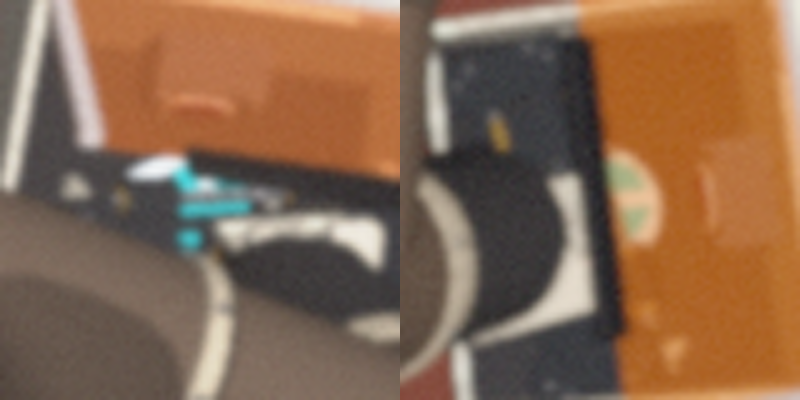

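The crops show the jar over the rest under the lid, with the strip towards the scanner block. In the scene crop it is seen through the lid at (638,198). I'll lower it the last few millimetres.

```bash
python3 -m creep '[{"linear":[0,0,-0.03],"turn":[0,-0.0004,0],"fingers":0.4},{"linear":[0,0,0],"turn":[0,0,0],"fingers":0.4},{"linear":[0,0,0],"turn":[0,0,0],"fingers":0.4}]'|grep -E "posi|ft|ori"
python3 -m creep '[{"linear":[0,0,-0.015],"turn":[0,0,0],"fingers":0.4},{"linear":[0,0,0],"turn":[0,0,0],"fingers":0.4},{"linear":[0,0,0],"turn":[0,0,0],"fingers":0.4}]'|grep -E "posi|ft|ori"
```

```text
position: [0.5525, -0.2112, 0.0621]
orientation: [3.142, 0.496, -3.102]
ft_force: [0.2, -0.4, -1.0]
position: [0.5526, -0.2112, 0.0606]
orientation: [-3.142, 0.496, -3.101]
ft_force: [0.5, 0.2, -2.1]
```

```bash
python3 -m creep '[{"linear":[0,0,-0.005],"turn":[0,0.0014,0],"fingers":0.4},{"linear":[0,0,0],"turn":[0,0,0],"fingers":0.4},{"linear":[0,0,0],"turn":[0,0,0],"fingers":0.4}]'|grep -E "posi|ft|ori"
python3 -m creep '[{"linear":[0,0,-0.007],"turn":[0,0,0],"fingers":0.4},{"linear":[0,0,0],"turn":[0,0,0],"fingers":0.4}]'|grep -E "posi|ft|ori"
```

```text
position: [0.5526, -0.2111, 0.0602]
orientation: [3.141, 0.492, -3.101]
ft_force: [0.1, 0.1, -2.1]
position: [0.5527, -0.2111, 0.06]
orientation: [3.142, 0.493, -3.101]
ft_force: [-3.7, 1.5, 2.8]
```

```bash
python3 -m creep '[{"linear":[0,0,0],"turn":[0,0,0],"fingers":0.8},{"linear":[0,0,0],"turn":[0,0,0],"fingers":0.8},{"linear":[0,0,0],"turn":[0,0,0],"fingers":0.8},{"linear":[0,0,0],"turn":[0,0,0],"fingers":0.8},{"linear":[0,0,0],"turn":[0,0,0],"fingers":0.8}]'
python3 -m creep '[{"linear":[-0.05,-0.002,0.08],"turn":[0,0,0],"fingers":0.8},{"linear":[-0.1,-0.004,0.17],"turn":[0,0,0],"fingers":0.8},{"linear":[-0.12,-0.004,0.2],"turn":[0,0,0],"fingers":0.8},{"linear":[-0.12,-0.004,0.2],"turn":[0,0,0],"fingers":0.8},{"linear":[-0.2,0,0.1],"turn":[0,0,0],"fingers":0.8}]'
python3 -m creep '[{"linear":[-0.3,0,0],"turn":[0,0,0],"fingers":0.8},{"linear":[-0.3,0,0],"turn":[0,0,0],"fingers":0.8},{"linear":[-0.3,0,0],"turn":[0,0,0],"fingers":0.8},{"linear":[-0.2,0,0],"turn":[0,0,0],"fingers":0.8},{"linear":[0,0,0],"turn":[0,0,0],"fingers":0.8}]'
```

```text
time_s: 22.68
position: [0.5527, -0.2112, 0.0595]
orientation: [3.142, 0.492, -3.101]
ft_force: [-0.8, 0.6, 0.3]
opening: 0.796
grip_force: 0.0
time_s: 23.1
position: [0.4945, -0.2129, 0.1373]
orientation: [-3.14, 0.495, -3.1]
ft_force: [0.2, 0.5, 1.2]
opening: 0.799
grip_force: 0.0
time_s: 23.52
position: [0.3793, -0.2122, 0.1344]
orientation: [3.14, 0.492, -3.103]
ft_force: [-1.1, 0.5, -0.8]
opening: 0.799
grip_force: 0.0
```

```bash
python3 -m creep '[{"linear":[0,0.2,0.33],"turn":[-0.0012,0.0313,0],"fingers":0.5},{"linear":[0,0.2,0.33],"turn":[-0.0012,0.0313,0],"fingers":0.5},{"linear":[0,0.2,0.33],"turn":[-0.0012,0.0313,0],"fingers":0.2},{"linear":[0,0.2,0.33],"turn":[-0.0012,0.0313,0],"fingers":0},{"linear":[0,0.2,0.33],"turn":[-0.0012,0.0313,0],"fingers":0}]'|grep -E "posi|ori"
python3 -m creep '[{"linear":[0,0.3,0.3],"turn":[0,0,0],"fingers":0},{"linear":[0,0.3,0.2],"turn":[0,0,0],"fingers":0},{"linear":[0,0.2,0],"turn":[0,0,0],"fingers":0},{"linear":[0,0,0],"turn":[0,0,0],"fingers":0}]'
python3 - <<'E'
from h import *
T=[]
for c in("top","scene"):
    im=cv2.cvtColor(manip.camera(c),cv2.COLOR_RGB2BGR);cv2.imwrite(f"pics/{c}6.png",im)
    u,v=(445,182) if c=="top" else (372,300)
    T.append(cv2.resize(im[v-30:v+30,u-30:u+30],(400,400),interpolation=cv2.INTER_CUBIC))
    for n in("jar_turquoise","jar_turquoise_mark","lid_edge"):print(c,n,[(round(r["score"],2),(np.array(r["point"])*[640,400]).round(1).tolist()) for r in manip.mark_of(n,c)])
    P=np.array([[.5527,-.2112,.01],[.5527,-.2112,.075],[.553,-.211,.01],[.5527+.026*.9885,-.2112-.026*.151,.04]]);print(proj(c,P).round(1).tolist())
cv2.imwrite("pics/v6.png",np.hstack(T))
E
```

```text
position: [0.3832, -0.12, 0.285]
orientation: [3.132, 0.046, -3.1]
time_s: 24.27
position: [0.3851, -0.0384, 0.333]
orientation: [3.129, 0.052, -3.098]
ft_force: [-1.2, 0.3, -0.6]
opening: 0.181
grip_force: 0.0
top jar_turquoise [(0.88, [235.3, 274.2]), (0.58, [184.5, 198.5]), (0.54, [442.8, 185.8])]
top jar_turquoise_mark [(0.79, [444.3, 172.4]), (0.77, [195.3, 195.7])]
top lid_edge [(0.74, [473.1, 173.0]), (0.36, [287.4, 193.9])]
[[441.2, 182.9], [447.4, 179.1], [441.2, 182.8], [445.0, 172.4]]
scene jar_turquoise [(0.81, [301.7, 96.4]), (0.66, [254.7, 148.9]), (0.57, [365.8, 299.7])]
scene jar_turquoise_mark [(0.66, [300.4, 98.4]), (0.46, [379.6, 298.0]), (0.4, [248.5, 152.9]), (0.28, [368.4, 303.3])]
scene lid_edge [(0.64, [368.5, 296.3])]
[[368.5, 301.3], [370.7, 300.2], [368.6, 301.2], [378.0, 299.9]]
```

View pics/v6.png

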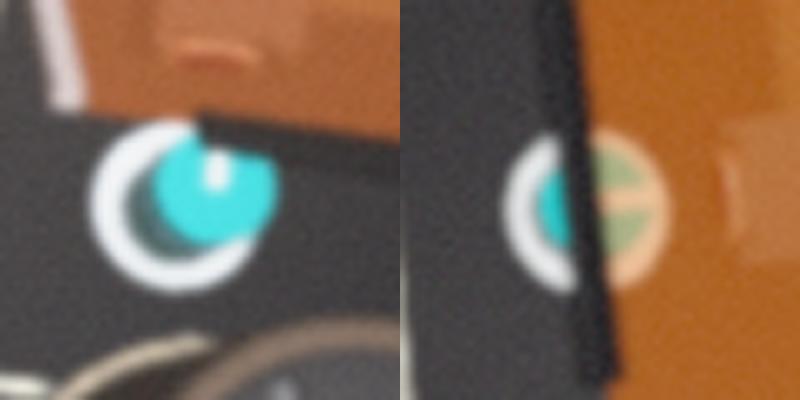

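The jar stands upright on the rest, well centred: in the scene crop the rest is centred at (588,212) and the cap at (597,203). I'll check its yaw numerically.

```bash
python3 - <<'E'
from h import *
np.set_printoptions(precision=4,suppress=True)
def strip(f,atf,roi,c,rr=.021,sat=60,val=215):
    im=cv2.imread(f);h=cv2.cvtColor(im,cv2.COLOR_BGR2HSV).astype(float)
    P=[];W=[]
    for y in range(roi[0],roi[1]):
        for x in range(roi[2],roi[3]):
            p=atf((x,y))
            if np.hypot(*(p-c))<rr:
                w=np.clip(1-h[y,x,1]/160,0,1)
                if w>.15:P.append(p);W.append(w)
    P=np.array(P);W=np.array(W);m=(P*W[:,None]).sum(0)/W.sum();C=((P-m)*W[:,None]).T@(P-m)
    v=np.linalg.eigh(C)[1][:,1];d=m-c;v*=np.sign(v@d);print(f,len(P),"axis",np.degrees(np.arctan2(v[1],v[0])).round(1),"from centre",np.degrees(np.arctan2(d[1],d[0])).round(1))
strip("pics/w1.png",lambda p:watz(p,.073,[.5117,.3513,.2455],[3.1416,.0002,-1.5856])[:2],(150,215,285,355),np.array([.5153,.3517]))
strip("pics/w2.png",lambda p:watz(p,.065,[.6265,.0028,.2026],[3.1105,-.49,-.1632])[:2],(180,250,260,330),np.array([.6803,.0163]))
strip("pics/w3.png",lambda p:watz(p,.065,[.3795,-.197,.175],[-3.1355,.006,-3.101])[:2],(155,232,285,365),np.array([.3755,-.1965]))
strip("pics/top6.png",lambda p:atz("top",p,.075)[:2],(165,195,430,465),np.array([.552,-.2105]),.02)
# station yaw from w3 front edge
im=cv2.imread("pics/w3.png");h=cv2.cvtColor(im,cv2.COLOR_BGR2HSV)
e=np.array([(x,230+np.nonzero(h[230:300,x,1]<80)[0][0]-.5) for x in range(255,396,2)])
E=np.array([watz(p,.06,[.3795,-.197,.175],[-3.1355,.006,-3.101])[:2] for p in e])
vx=cv2.fitLine(E.astype(np.float32),cv2.DIST_HUBER,0,.0005,.0005).ravel();print("yaw",np.degrees(np.arctan2(-vx[0],vx[1])))
E
```

```text
Traceback (most recent call last):
  File "h.py", line 19, in watz
    o,d=wray(px,pos,ori);return o+d*(z-o[2])/d[2]
        ~~~~^^^^^^^^^^^^
  File "h.py", line 15, in wray
    m=manip.camera_model("wrist");T=np.array(m["tool_from_camera"]);R=Ro.from_euler("xyz",ori).as_matrix()
ValueError: time passes only in moves, steps and waits
```

```bash
sed -i 's/manip.camera_model(/CM(/; ' h.py; sed -i '2a import functools\nCM=functools.lru_cache(None)(lambda c:manip.camera_model(c))' h.py
python3 - <<'E'
from h import *
np.set_printoptions(precision=4,suppress=True)
def strip(f,atf,roi,c,rr=.021):
    im=cv2.imread(f);h=cv2.cvtColor(im,cv2.COLOR_BGR2HSV).astype(float)
    P=[];W=[]
    for y in range(roi[0],roi[1]):
        for x in range(roi[2],roi[3]):
            p=atf((x,y))
            if np.hypot(*(p-c))<rr:
                w=np.clip(1-h[y,x,1]/160,0,1)
                if w>.15 and h[y,x,2]>120:P.append(p);W.append(w)
    P=np.array(P);W=np.array(W);m=(P*W[:,None]).sum(0)/W.sum();C=((P-m)*W[:,None]).T@(P-m)
    v=np.linalg.eigh(C)[1][:,1];d=m-c;v*=np.sign(v@d);print(f,len(P),"axis",np.degrees(np.arctan2(v[1],v[0])).round(1),"from centre",np.degrees(np.arctan2(d[1],d[0])).round(1))
strip("pics/w1.png",lambda p:watz(p,.073,[.5117,.3513,.2455],[3.1416,.0002,-1.5856])[:2],(150,215,285,355),np.array([.5153,.3517]))
strip("pics/w2.png",lambda p:watz(p,.065,[.6265,.0028,.2026],[3.1105,-.49,-.1632])[:2],(180,250,260,330),np.array([.6803,.0163]))
W3=lambda p,z:watz(p,z,[.3795,-.197,.175],[-3.1355,.006,-3.101])[:2]
strip("pics/w3.png",lambda p:W3(p,.065),(155,232,285,365),np.array([.3755,-.1965]))
strip("pics/top6.png",lambda p:atz("top",p,.075)[:2],(165,195,430,465),np.array([.552,-.2105]),.02)
im=cv2.imread("pics/w3.png");h=cv2.cvtColor(im,cv2.COLOR_BGR2HSV)
e=np.array([(x,230+np.nonzero(h[230:300,x,1]<80)[0][0]-.5) for x in range(255,390,2)])
E=np.array([W3(p,.06) for p in e])
vx=cv2.fitLine(E.astype(np.float32),cv2.DIST_HUBER,0,.0005,.0005).ravel();print("yaw",np.degrees(np.arctan2(-vx[0],vx[1])),vx)
E
```

```text
pics/w1.png 202 axis -155.6 from centre -165.8
pics/w2.png 232 axis -6.6 from centre -9.6
pics/w3.png 300 axis -7.8 from centre -6.5
pics/top6.png 39 axis -9.7 from centre -3.5
yaw -9.260873 [ 0.1609  0.987   0.4254 -0.196 ]
```

The jar's yaw is about -8° against the station's -9°, so it is square. Next I'll shut the lid with closed fingertips along the arc of its edge.

```bash
python3 -m creep '[{"linear":[0.1,-0.1,0.35],"turn":[-0.003,0.0155,0],"fingers":0},{"linear":[0.1,-0.1,0.35],"turn":[0,0,0],"fingers":0},{"linear":[0.25,-0.2,0.2],"turn":[0,0,0],"fingers":0},{"linear":[0.25,-0.25,0],"turn":[0,0,0],"fingers":0},{"linear":[0.25,-0.25,0],"turn":[0,0,0],"fingers":0}]'|grep posi
python3 -m creep '[{"linear":[0.25,-0.25,0],"turn":[0,0,0],"fingers":0},{"linear":[0.25,-0.25,0],"turn":[0,0,0],"fingers":0},{"linear":[0.2,-0.25,0],"turn":[0,0,0],"fingers":0},{"linear":[0.1,-0.12,0],"turn":[0,0,0],"fingers":0},{"linear":[0,0,0],"turn":[0,0,0],"fingers":0}]'
python3 corr.py 0
python3 - <<'E'
import numpy as np
np.set_printoptions(precision=3,suppress=True)
y=-.155
def tcp(q,off=0):
    th=q-.329;u=np.array([-np.cos(th),np.sin(th)]);n=np.array([np.sin(th),np.cos(th)])
    p=np.array([.105,.130])+.220*u+(.009+.0095*abs(np.sin(th))+off)*n+[0,.019]
    return np.array([.553+np.cos(y)*p[0],-.2111+np.sin(y)*p[0],p[1]])
a=tcp(1.24,.012);print("start",a)
Q=np.linspace(1.24,0.03,16);prev=a
for q in Q[1:]:
    t=tcp(q);print(round(q,2),t,"units",(t-prev)*10);prev=t
print("final",tcp(0))
E
```

```text
position: [0.4809, -0.1326, 0.4227]
time_s: 25.5
position: [0.5608, -0.2209, 0.4184]
orientation: [3.137, -0.006, -3.103]
ft_force: [-0.7, -0.2, -1.1]
opening: 0.008
grip_force: 0.0
pos [ 0.5608 -0.2209  0.4184] turn units [-0.0014 -0.0019  0.0005] q [-0.0539  0.1852  0.1595 -0.004  -1.5514 -1.4785]
start [ 0.546 -0.21   0.34 ]
1.16 [ 0.522 -0.206  0.322] units [-0.24   0.037 -0.181]
1.08 [ 0.508 -0.204  0.31 ] units [-0.137  0.021 -0.12 ]
1.0 [ 0.495 -0.202  0.297] units [-0.127  0.02  -0.131]
0.92 [ 0.484 -0.2    0.283] units [-0.116  0.018 -0.142]
0.84 [ 0.473 -0.199  0.268] units [-0.104  0.016 -0.151]
0.76 [ 0.464 -0.197  0.252] units [-0.091  0.014 -0.16 ]
0.68 [ 0.456 -0.196  0.235] units [-0.078  0.012 -0.167]
0.59 [ 0.45  -0.195  0.218] units [-0.064  0.01  -0.173]
0.51 [ 0.445 -0.194  0.2  ] units [-0.049  0.008 -0.178]
0.43 [ 0.442 -0.194  0.182] units [-0.035  0.005 -0.182]
0.35 [ 0.44  -0.193  0.163] units [-0.019  0.003 -0.184]
0.27 [ 0.439 -0.193  0.146] units [-0.005  0.001 -0.174]
0.19 [ 0.44  -0.193  0.129] units [ 0.008 -0.001 -0.17 ]
0.11 [ 0.442 -0.194  0.112] units [ 0.021 -0.003 -0.169]
0.03 [ 0.446 -0.194  0.095] units [ 0.034 -0.005 -0.167]
final [ 0.447 -0.195  0.089]
```

```bash
python3 -m creep '[{"linear":[0,0.1,-0.25],"turn":[-0.0014,-0.0019,0],"fingers":0},{"linear":[-0.03,0,-0.25],"turn":[0,0,0],"fingers":0},{"linear":[-0.06,0,-0.2],"turn":[0,0,0],"fingers":0},{"linear":[0,0,-0.06],"turn":[0,0,0],"fingers":0},{"linear":[0,0,0],"turn":[0,0,0],"fingers":0}]'
python3 -m creep '[{"linear":[-0.15,0.023,-0.09],"turn":[0,0,0],"fingers":0},{"linear":[-0.15,0.022,-0.11],"turn":[0,0,0],"fingers":0},{"linear":[-0.137,0.021,-0.12],"turn":[0,0,0],"fingers":0},{"linear":[-0.127,0.02,-0.131],"turn":[0,0,0],"fingers":0},{"linear":[-0.116,0.018,-0.142],"turn":[0,0,0],"fingers":0}]'
```

```text
time_s: 25.92
position: [0.5494, -0.2079, 0.3439]
orientation: [3.141, 0.001, -3.1]
ft_force: [0.4, -0.3, 0.4]
opening: 0.006
grip_force: 0.0
time_s: 26.33
position: [0.4834, -0.1977, 0.288]
orientation: [-3.14, 0.009, -3.1]
ft_force: [1.3, -0.5, -0.2]
opening: -0.003
grip_force: 0.5
```

```bash
python3 -m creep '[{"linear":[-0.104,0.016,-0.151],"turn":[0,0,0],"fingers":0},{"linear":[-0.091,0.014,-0.16],"turn":[0,0,0],"fingers":0}]'
python3 - <<'E'
from h import *
for c in("top","scene"):
    im=manip.camera(c);cv2.imwrite(f"pics/{c}7.png",im[:,:,::-1])
    print(c,[(round(r["score"],2),(np.array(r["point"])*[640,400]).round(1).tolist()) for r in manip.mark_of("lid_edge",c)])
    for q in(1.24,.9,.76,.6):
        th=q-.329;lx=.105-.228*np.cos(th)+.009*np.sin(th);print(q,proj(c,[.553+.988*lx,-.211-.154*lx,.13+.228*np.sin(th)+.009*np.cos(th)]).round(1))
E
```

```text
time_s: 26.5
position: [0.464, -0.1947, 0.2568]
orientation: [-3.14, 0.009, -3.099]
ft_force: [1.3, 0.7, 0.1]
opening: 0.002
grip_force: 0.5
top []
1.24 [[475. 173.]]
0.9 [[465.  199.4]]
0.76 [[460.8 207.4]]
0.6 [[456.2 214.3]]
scene []
1.24 [[369.7 296. ]]
0.9 [[345.7 299.5]]
0.76 [[338.8 300.7]]
0.6 [[333.2 301.9]]
```

```bash
cat > lid.py <<'E'
from h import *
import sys
def corners(q):
    th=q-.329;o=[]
    for r,ly in((.01,.118),(.01,-.118),(.23,-.118),(.23,.118)):
        lx=.105-r*np.cos(th);o.append([.553+.988*lx+.154*ly,-.2111-.154*lx+.988*ly,.13+r*np.sin(th)])
    return o
for c in("top","scene"):
    im=cv2.imread(f"pics/{c}{sys.argv[1]}.png");h=cv2.cvtColor(im,cv2.COLOR_BGR2HSV)
    o=((h[...,0]>6)&(h[...,0]<17)&(h[...,1]>165)&(h[...,2]>130)).astype(np.uint8)
    s=[]
    for q in np.arange(0,1.3,.1):
        m=np.zeros_like(o);cv2.fillPoly(m,[proj(c,corners(q)).round().astype(np.int32)],1)
        win=np.zeros_like(o);win[100:260,390:540]=1
        if c=="scene":win[:]=0;win[230:370,320:445]=1
        s.append(round((m&o).sum()/((m|(o&win)).sum()),2))
    print(c,s)
E
python3 lid.py 0; python3 lid.py 7
```

```text
top [np.float64(0.07), np.float64(0.08), np.float64(0.08), np.float64(0.08), np.float64(0.08), np.float64(0.08), np.float64(0.09), np.float64(0.1), np.float64(0.11), np.float64(0.13), np.float64(0.15), np.float64(0.19), np.float64(0.24)]
scene [np.float64(0.37), np.float64(0.36), np.float64(0.35), np.float64(0.35), np.float64(0.35), np.float64(0.35), np.float64(0.36), np.float64(0.38), np.float64(0.4), np.float64(0.42), np.float64(0.46), np.float64(0.51), np.float64(0.58)]
top [np.float64(0.0), np.float64(0.0), np.float64(0.0), np.float64(0.0), np.float64(0.0), np.float64(0.0), np.float64(0.0), np.float64(0.0), np.float64(0.0), np.float64(0.0), np.float64(0.0), np.float64(0.0), np.float64(0.0)]
scene [np.float64(0.28), np.float64(0.27), np.float64(0.26), np.float64(0.26), np.float64(0.26), np.float64(0.26), np.float64(0.26), np.float64(0.27), np.float64(0.28), np.float64(0.3), np.float64(0.32), np.float64(0.36), np.float64(0.4)]
```

```bash
python3 - <<'E'
import cv2
for k in "06 7".replace(" ",""):
    im=cv2.imread(f"pics/scene{k}.png")
    for r in(262,270,330,338): print(k,r,[tuple(int(v) for v in im[r,c,::-1]) for c in range(336,420,8)])
    im=cv2.imread(f"pics/top{k}.png")
    for r in(160,185): print(k,"top",r,[tuple(int(v) for v in im[r,c,::-1]) for c in range(415,525,10)])
E
```

```text
0 262 [(138, 83, 73), (154, 116, 102), (195, 177, 165), (212, 201, 188), (218, 158, 100), (203, 138, 77), (193, 122, 60), (193, 121, 59), (187, 116, 51), (224, 216, 207), (242, 241, 228)]
0 270 [(201, 195, 182), (64, 61, 63), (64, 63, 62), (54, 53, 56), (112, 64, 41), (173, 99, 34), (173, 96, 34), (173, 95, 27), (188, 115, 51), (217, 193, 182), (243, 242, 230)]
0 330 [(134, 76, 63), (113, 108, 103), (70, 67, 68), (70, 68, 69), (75, 69, 73), (174, 100, 38), (174, 100, 38), (176, 101, 43), (174, 101, 39), (185, 113, 47), (218, 177, 152)]
0 338 [(138, 81, 66), (149, 144, 138), (74, 69, 72), (77, 74, 75), (85, 79, 78), (181, 113, 56), (191, 124, 64), (202, 140, 81), (213, 158, 104), (207, 170, 145), (210, 194, 186)]
0 top 160 [(81, 76, 74), (211, 187, 182), (168, 98, 61), (176, 102, 66), (170, 103, 63), (169, 97, 59), (166, 94, 52), (184, 112, 62), (230, 160, 107), (199, 104, 56), (125, 78, 67)]
0 top 185 [(75, 70, 72), (79, 77, 78), (244, 245, 245), (243, 244, 245), (82, 79, 82), (71, 66, 66), (68, 63, 65), (101, 97, 89), (127, 79, 68), (124, 74, 65), (124, 74, 64)]
6 262 [(137, 84, 70)
[... 1444 characters left out ...]
6), (93, 91, 95), (95, 93, 97), (107, 105, 106), (179, 115, 41), (179, 116, 48), (177, 115, 42), (177, 112, 37), (187, 127, 49), (211, 206, 215)]
7 338 [(121, 75, 67), (97, 98, 100), (93, 92, 97), (135, 101, 80), (179, 117, 44), (185, 125, 53), (194, 137, 69), (203, 155, 107), (205, 172, 155), (205, 193, 196), (213, 211, 220)]
7 top 160 [(125, 108, 94), (124, 107, 94), (126, 108, 95), (125, 108, 94), (223, 213, 188), (124, 103, 91), (122, 105, 92), (121, 105, 93), (121, 104, 88), (121, 103, 91), (61, 54, 49)]
7 top 185 [(124, 105, 92), (125, 107, 92), (127, 107, 94), (127, 109, 95), (214, 200, 176), (125, 105, 93), (126, 106, 93), (127, 107, 94), (124, 106, 92), (124, 106, 91), (54, 46, 41)]
```

The orange now reaches further forward in the scene picture (row 338), so the lid is moving. I'll continue the arc.

```bash
python3 -m creep '[{"linear":[-0.078,0.012,-0.167],"turn":[0,0,0],"fingers":0},{"linear":[-0.064,0.01,-0.173],"turn":[0,0,0],"fingers":0},{"linear":[-0.049,0.008,-0.178],"turn":[0,0,0],"fingers":0},{"linear":[-0.035,0.005,-0.182],"turn":[0,0,0],"fingers":0},{"linear":[-0.019,0.003,-0.184],"turn":[0,0,0],"fingers":0}]'
python3 -m creep '[{"linear":[-0.005,0.001,-0.174],"turn":[0,0,0],"fingers":0},{"linear":[0.008,-0.001,-0.17],"turn":[0,0,0],"fingers":0},{"linear":[0.021,-0.003,-0.169],"turn":[0,0,0],"fingers":0},{"linear":[0.03,-0.005,-0.1],"turn":[0,0,0],"fingers":0},{"linear":[0,0,0],"turn":[0,0,0],"fingers":0}]'
```

```text
time_s: 27.12
position: [0.4402, -0.1909, 0.1677]
orientation: [-3.141, 0.008, -3.099]
ft_force: [-0.5, -0.7, 0.7]
opening: 0.007
grip_force: 0.4
time_s: 27.53
position: [0.4448, -0.1915, 0.1043]
orientation: [-3.141, 0.003, -3.099]
ft_force: [0.4, -0.9, 0.3]
opening: 0.003
grip_force: 0.0
```

```bash
python3 -m creep '[{"linear":[0.01,0,-0.08],"turn":[0,0,0],"fingers":0},{"linear":[0.01,0,-0.04],"turn":[0,0,0],"fingers":0},{"linear":[0,0,0],"turn":[0,0,0],"fingers":0}]'|grep -E "posi|ft"
python3 -m creep '[{"linear":[0,0,-0.03],"turn":[0,0,0],"fingers":0},{"linear":[0,0,0],"turn":[0,0,0],"fingers":0}]'|grep -E "posi|ft"
python3 -m creep '[{"linear":[0,0,-0.02],"turn":[0,0,0],"fingers":0},{"linear":[0,0,0],"turn":[0,0,0],"fingers":0}]'|grep -E "posi|ft"
```

```text
position: [0.4465, -0.1914, 0.0931]
ft_force: [-0.5, -0.1, 0.6]
position: [0.4462, -0.1914, 0.0903]
ft_force: [0.6, -0.1, 0.0]
position: [0.446, -0.1914, 0.0883]
ft_force: [-0.3, -0.1, 0.1]
```

```bash
python3 -m creep '[{"linear":[0,0,-0.02],"turn":[0,0,0],"fingers":0},{"linear":[0,0,0],"turn":[0,0,0],"fingers":0}]'|grep -E "posi|ft"
python3 -m creep '[{"linear":[0,0,-0.015],"turn":[0,0,0],"fingers":0},{"linear":[0,0,0],"turn":[0,0,0],"fingers":0}]'|grep -E "posi|ft"
python3 - <<'E'
from h import *
for c in("top","scene"):
    im=manip.camera(c);cv2.imwrite(f"pics/{c}8.png",im[:,:,::-1])
im=cv2.imread("pics/scene8.png")
for r in(262,275,330,338): print(r,[tuple(int(v) for v in im[r,c,::-1]) for c in range(328,424,8)])
E
```

```text
position: [0.4464, -0.1915, 0.0869]
ft_force: [-1.9, 1.4, 8.7]
position: [0.4465, -0.1915, 0.0864]
ft_force: [-5.1, 3.4, 21.1]
262 [(148, 126, 111), (135, 113, 95), (121, 99, 86), (201, 196, 201), (211, 204, 208), (202, 180, 172), (196, 148, 111), (195, 137, 69), (193, 132, 57), (190, 139, 91), (197, 196, 186), (242, 241, 229)]
275 [(83, 80, 79), (86, 80, 83), (103, 98, 99), (131, 112, 95), (176, 108, 41), (176, 108, 36), (177, 110, 35), (175, 110, 32), (176, 108, 34), (188, 126, 50), (215, 211, 206), (241, 241, 229)]
330 [(131, 76, 61), (90, 88, 91), (88, 87, 91), (93, 91, 96), (173, 114, 54), (176, 109, 35), (178, 116, 47), (176, 112, 44), (177, 113, 40), (176, 110, 37), (186, 125, 48), (183, 179, 186)]
338 [(129, 73, 59), (101, 98, 102), (163, 119, 80), (176, 110, 41), (178, 114, 45), (180, 118, 58), (183, 126, 84), (187, 145, 118), (196, 169, 162), (203, 186, 185), (211, 203, 209), (212, 208, 215)]
```

```bash
python3 -m creep '[{"linear":[0,0,0.1],"turn":[0,0,0],"fingers":0},{"linear":[-0.05,0,0.3],"turn":[0,0,0],"fingers":0},{"linear":[-0.05,0.1,0.35],"turn":[0,0,0],"fingers":0},{"linear":[0,0.3,0.25],"turn":[0,0,0],"fingers":0},{"linear":[0,0.35,0.2],"turn":[0,0,0],"fingers":0}]'|grep posi
python3 -m creep '[{"linear":[0,0.38,0],"turn":[0,0,0],"fingers":0},{"linear":[0,0.38,0],"turn":[0,0,0],"fingers":0},{"linear":[0,0.3,0],"turn":[0,0,0],"fingers":0},{"linear":[0,0,0],"turn":[0,0,0],"fingers":0}]'
python3 - <<'E'
from h import *
for c in("top","scene"):
    im=manip.camera(c);cv2.imwrite(f"pics/{c}9.png",im[:,:,::-1])
    for n in("lid_edge","jar_turquoise","jar_turquoise_mark"):print(c,n,[(round(r["score"],2),(np.array(r["point"])*[640,400]).round(1).tolist()) for r in manip.mark_of(n,c)])
    for q in(0,.05,.1,.2):
        th=q-.329;lx=.105-.228*np.cos(th)+.009*np.sin(th);print(q,proj(c,[.553+.988*lx,-.2111-.154*lx,.13+.228*np.sin(th)+.009*np.cos(th)]).round(1))
    print(proj(c,[[.552,-.2112,.01],[.5777,-.2151,.04]]).round(1).tolist())
E
```

```text
position: [0.4356, -0.1166, 0.2067]
time_s: 29.3
position: [0.4358, -0.0067, 0.205]
orientation: [3.141, 0.006, -3.096]
ft_force: [0.5, -0.9, -1.0]
opening: 0.005
grip_force: 0.0
top lid_edge [(0.76, [442.0, 217.1])]
top jar_turquoise [(0.72, [233.5, 274.2]), (0.67, [181.7, 198.1])]
top jar_turquoise_mark [(0.72, [245.2, 280.7]), (0.62, [194.3, 194.4])]
0 [[441.9 219.4]]
0.05 [[442.8 220.2]]
0.1 [[443.8 220.7]]
0.2 [[446.  221.2]]
[[441.3, 183.1], [445.0, 172.6]]
scene lid_edge [(0.88, [331.9, 304.7])]
scene jar_turquoise [(0.96, [303.2, 96.8])]
scene jar_turquoise_mark [(0.73, [305.3, 100.8])]
0 [[332.1 304.1]]
0.05 [[331.1 304. ]]
0.1 [[330.3 303.9]]
0.2 [[329.3 303.7]]
[[368.3, 301.3], [377.8, 300.0]]
```

```bash
python3 - <<'E'
from h import *
for c,roi in(("top",(165,200,430,465)),("scene",(285,318,355,390))):
    h=cv2.cvtColor(cv2.imread(f"pics/{c}9.png"),cv2.COLOR_BGR2HSV).astype(int);s=h[roi[0]:roi[1],roi[2]:roi[3]]
    m=(s[...,0]>24)&(s[...,0]<100)&(s[...,2]>90);ys,xs=np.nonzero(m)
    print(c,m.sum(),(xs.min()+xs.max())/2+roi[2],(ys.min()+ys.max())/2+roi[0],np.ptp(xs),np.ptp(ys),"expect",proj(c,[.552,-.211,.075]).round(1))
E
```

```text
top 164 447.0 180.0 16 16 expect [[447.3 179.4]]
scene 175 370.5 300.0 15 16 expect [[370.4 300.2]]
```

The jar is standing centred under the shut lid, so I'm handing in.

```bash
python3 -c "
from plant import manip
print(manip.job_done())"
```

```text
the job is handed in; nothing more can be done
None
```

I handed the job in: the turquoise jar stands upright on the middle of the rest with its blue line within about 1° of facing the window, the lid is fully shut, and the ochre and umber jars were not touched (about 30 s used).

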